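Proof-pull grinding wheels in a locking rack

ROBOT

A 7-joint arm with a two-finger parallel gripper is mounted at the origin on the work surface. World frame = base frame: x ahead of the robot, y to its left, z up, the work surface at z = 0. Lengths are in m, angles in degrees, forces in N, time in s.
With the tool pointing down it reaches from about 0.425 to 0.875 m from the base axis. Payload 4.7 kg.
Tool frame: the origin (TCP) lies midway between the tips of the shut fingers; the grasp point (between the pads) lies 19 mm behind it; z points along the fingers, y is the line along which they close (so a half turn about z gives the same grasp; the last joint's range is limited). The gripper opens to 87 mm and grips with 3 to 60 N. Pads are 19 mm wide; open, the fingers measure 117 mm over their backs; the gripper's body (75 mm by 190 mm) begins 51 mm behind the grasp point.
Start: joints at [72.428, 18.392, -4.016, 83.108, 1.295, 78.541, -3.26], TCP at [0.205, -0.617, 0.223] pointing down, gripper open.
Joint ranges: [-163.93, 163.93], [-17.29, 119.83], [-79.2, 71.16], [3.27, 140.29], [-89.18, 269.18], [5.43, 117.66], [-154.24, 154.24]. Speed limits (degrees/s): [147.25, 147.25, 180, 180, 180, 180, 180].

INTERFACE

Orientations are given as [roll, pitch, yaw] about the fixed x, y, z axes, in that order (R = Rz(yaw) Ry(pitch) Rx(roll)).
In Python, from cell import env, viewer, boxes_of, masks_of gives the robot as it stands. The module is installed in compiled form; this text tells all that it offers.
- The arm moves only by the tool apply_moves, never from a script. Its argument "moves" is a list of rows, each a list of 7 numbers: the shift along the tool's x, y, z scaled (see below), then the turn, a rotation vector about the tool's x, y, z scaled (see below), then the opening, from 0 (shut) to 1 (fully open). A call has 1 to 20 rows; each row is the pose to reach, as a shift and turn from the pose commanded when the call began, along the tool's axes at that moment; what a row does not reach only later rows make up. The controller multiplies each number of a shift by 0.2 m and each number of a turn by 1.5 rad. A row lasts 1/10 s, in which the tool goes at most 50 mm and 8.59 degrees, less where a joint would pass 70% of its speed; a pose out of reach is approached as far as the arm can. A call with a number of a shift or a turn outside -1 to 1 is refused whole. A call with a gripper value outside its range is refused whole. The fingers move at their own pace and stop on an object; "grip_force" is the grip in N (left out, the last holds). Time passes only in rows, so rows that repeat a pose let the fingers close. It gives the time, the measured TCP pose, the force, the opening and the grip force at its end, in the units of the state.
- env.get_obs(): the state, without advancing time (a new reading comes with each control period).
- viewer.read_camera(name): name is "side" or "top" or "wrist"; returns the picture (384x512x3 uint8, red, green, blue); there is no depth.
- viewer.get_calibration(name): a dict with "fov_y" (degrees; the focal length in pixels is half the picture's height over the tangent of half this angle, whatever the lens; pixels are square), "cx", "cy" (the principal point, pixels), "k1" (the pictures are not rectified: a ray, as slopes to the right and down, at radius r is drawn at 1 + k1 r^2 times it, then the intrinsics apply), "position" and "orientation" of the camera in the world. Camera axes: x right, y up, looking along -z (the intrinsics and any distortion apply to the point x, -y, -z); pixel columns grow to the right and rows downward; lengths in m; the calibration is good to about 2 mm. A picture is of the moment at which its call begins: read the wrist's pose just before it. get_calibration takes no time and is no camera call; for the wrist camera it gives the pose at the moment of the call.
- env.sign_off(): hands the job in; it is judged then, once.
Trained networks look in the newest picture that a camera, given by its name, has taken for a name from the list of things; names that differ only in an ending like _2 or _b are one class to them, and where a whole thing is asked for, a point or a joint stands for the part that bears it (a point fixed in the world has none). Each returns a list of dicts, best first, with "conf" (0 to 1); they miss things now and then, are a little off and sometimes report something else, mostly with a low value. They report only what shows in the picture. A call takes as long as a camera call. They do not tell look-alikes from the thing itself.
- boxes_of(camera, target): "location" ([column, row] in pixels, amid what is visible of it).
- masks_of(camera, target): "pixels" (384x512 bool, what is visible of it) and "location" ([column, row] in pixels, amid what is visible of it).
The state is a dict: "time_s": time; "qpos": joint angles; "joint_velocities": joint speeds; "effort": joint torques, N m; "tool_pos": TCP position; "tool_rot": TCP orientation; "force": force on the tool from outside, world axes, zero at the start; "wrist_torque": the same for the moment, N m; "grip_width": finger opening in m; "grasp_force": force on a finger pad.
Only numpy, scipy, OpenCV 4.12 (cv2) and the standard library are available. Lean on these libraries where they do the work, as an engineer would, in place of code of your own. Each camera call takes 0.05 s, during which the arm holds its last target. There are 200 camera calls.

TASK

Turn the rack's click dial clockwise to its fourth click from the end stop to unlock the seats. Then, one after the other in seat order, snap each grinding wheel that is there down into its own seat (plain narrow wheel in seat 1 next to the dial, coned in 2, twin-disc in 3, broad disc in 4) and prove straight away, before seating the next, that it holds: pull it up with slowly rising force until its seat has lifted about 12 mm (some 18 N), never as far as 18 mm, keep the pull for a moment, ease it back down and let go. When all are proved, turn the dial back to its end stop to lock the seats, and do not disturb the box, bottle, spanner and tin.

Things in the scene. Friction and masses are not known exactly. Their poses are not given: they have to be found in the camera images.
- rack: Grey proof rack fixed on the table, 124 mm deep, 530 mm long, deck 40 mm high. Origin on the table under the middle of the seat row; x away from the robot at yaw 0, y along the row to the dial. Seats 1-4 at y = 142.5, 47.5, -47.5, -142.5 mm (1 to 4 dark dots before each); dial axis at y = 257.5 mm. A windowed bar on the far side, shifted by the dial, locks the seats except at click 4.
- seat1_floor (a point): Centre of seat 1's floor, 52 mm above the table when down; rises with the seat. Steel cradle, 58 mm wide inside, guide walls 22 mm and pawl posts 40 mm above the floor. An arbor pushed down its axis (8 to 20 N) till its underside meets the floor is caught by two sprung pawls for good, with about 5 mm of play upward.
- seat1 (a joint): Lift of seat 1 in m: 0 down, 0.022 upper stop. Sprung down: pulled by a caught arbor it starts to rise at about 6 N and takes 0.65 N more per mm, plus the arbor's weight of 3 to 5 N (12 mm: some 18 N on the tool). Springs back when eased. It rises no more than about 2 mm unless the dial is at its fourth click.
- seat2_floor (a point): Centre of seat 2's floor, 52 mm above the table when down; rises with the seat. Steel cradle, 58 mm wide inside, guide walls 22 mm and pawl posts 40 mm above the floor. An arbor pushed down its axis (8 to 20 N) till its underside meets the floor is caught by two sprung pawls for good, with about 5 mm of play upward.
- seat2 (a joint): Lift of seat 2 in m: 0 down, 0.022 upper stop. Sprung down: pulled by a caught arbor it starts to rise at about 6 N and takes 0.65 N more per mm, plus the arbor's weight of 3 to 5 N (12 mm: some 18 N on the tool). Springs back when eased. It rises no more than about 2 mm unless the dial is at its fourth click.
- seat3_floor (a point): Centre of seat 3's floor, 52 mm above the table when down; rises with the seat. Steel cradle, 58 mm wide inside, guide walls 22 mm and pawl posts 40 mm above the floor. An arbor pushed down its axis (8 to 20 N) till its underside meets the floor is caught by two sprung pawls for good, with about 5 mm of play upward.
- seat3 (a joint): Lift of seat 3 in m: 0 down, 0.022 upper stop. Sprung down: pulled by a caught arbor it starts to rise at about 6 N and takes 0.65 N more per mm, plus the arbor's weight of 3 to 5 N (12 mm: some 18 N on the tool). Springs back when eased. It rises no more than about 2 mm unless the dial is at its fourth click.
- seat4_floor (a point): Centre of seat 4's floor, 52 mm above the table when down; rises with the seat. Steel cradle, 58 mm wide inside, guide walls 22 mm and pawl posts 40 mm above the floor. An arbor pushed down its axis (8 to 20 N) till its underside meets the floor is caught by two sprung pawls for good, with about 5 mm of play upward.
- seat4 (a joint): Lift of seat 4 in m: 0 down, 0.022 upper stop. Sprung down: pulled by a caught arbor it starts to rise at about 6 N and takes 0.65 N more per mm, plus the arbor's weight of 3 to 5 N (12 mm: some 18 N on the tool). Springs back when eased. It rises no more than about 2 mm unless the dial is at its fourth click.
- dial (a joint): Click dial in rad: 0 at its end stop, growing clockwise seen from above to 3.14; a click-stop every 30 degrees (0.5236 rad; fourth click 2.094). A sprung plunger holds each stop (about 0.2 N m to pass to the next); let go, it snaps into the nearest stop. Starts at the end stop, first or second click.
- dial_grip (a point): Point on the vertical dial axis, 114 mm above the table, at the height to grip; turns with the dial. A scalloped aluminium disc 65 mm across, top 97 mm above the table, bears a black bar grip 64 mm long, 14 mm thick, 97 to 127 mm high; the bar lies along this frame's x. The white line is on its -x end, nearest the robot at the end stop.
- wheel_plain: Grinding wheel. Steel arbor, 112 mm tall, standing upright: foot 46 mm across at the bottom, 56 mm from 8 to 14 mm height; neck 40 mm across up to 46 mm; plain grey stone wheel 56 mm across, 20 mm thick (the narrowest); round grip stub 28 mm across from 66 mm to the top. 0.28 to 0.5 kg, mostly in the foot. Origin: centre of its underside, z up its axis. May be absent.
- wheel_cone: Grinding wheel. Steel arbor, 112 mm tall, standing upright: foot 46 mm across at the bottom, 56 mm from 8 to 14 mm height; neck 40 mm across up to 46 mm; coned grey stone, 68 mm across below, 42 mm above, 20 mm thick; round grip stub 28 mm across from 66 mm to the top. 0.28 to 0.5 kg, mostly in the foot. Origin: centre of its underside, z up its axis. May be absent.
- wheel_twin: Grinding wheel. Steel arbor, 112 mm tall, standing upright: foot 46 mm across at the bottom, 56 mm from 8 to 14 mm height; neck 40 mm across up to 46 mm; two thin grey stone discs 76 mm across, at 46-52 and 60-66 mm height; round grip stub 28 mm across from 66 mm to the top. 0.28 to 0.5 kg, mostly in the foot. Origin: centre of its underside, z up its axis. May be absent.
- wheel_broad: Grinding wheel. Steel arbor, 112 mm tall, standing upright: foot 46 mm across at the bottom, 56 mm from 8 to 14 mm height; neck 40 mm across up to 46 mm; one broad thin grey stone disc 88 mm across at 51-61 mm height (the widest); round grip stub 28 mm across from 66 mm to the top. 0.28 to 0.5 kg, mostly in the foot. Origin: centre of its underside, z up its axis. May be absent.
- orange_box: Bystander: open orange plastic box, 110 by 110 by 70 mm. Origin at the underside's centre.
- oil_bottle: Bystander: oil bottle, 60 mm diameter, 150 mm tall. Origin at the underside's centre.
- spanner: Bystander: spanner lying on the table beyond the rack. Origin at the underside.
- tin: Bystander: tin, 70 mm diameter, 50 mm tall. Origin at the underside's centre.
Mind the look-alikes: they are no part of the job. Leave any red look-alike of the wheel_broad alone. What is shaped like the wheel_plain but purple is not meant.

How it is judged:
By the outcome, as a careful person would: the job done as asked, in the order asked, and still so for the second after the job is handed in, with the robot touching nothing.
Of wheel_plain, wheel_cone, wheel_twin, wheel_broad only 2 to 4 are there at a start; the rules pass over those that are not, and their reading is None.
At some moment in a run one of wheel_plain, wheel_cone, wheel_twin, wheel_broad may be knocked a few centimetres aside while the robot is not near it.
It also fails if it takes over 210 s, if anything falls off the work surface, if the arm or the gripper's body presses on something with over 40 N, if the wrist force passes 120 N, or if a joint passes its speed limit or range.

## Working session

There is one attempt and no reset: what is moved stays moved. The work goes in short steps, Python scripts to look and compute and a tool call to move; the robot and the scene stay as the last step left them, time stands still between calls to the robot, and variables do not carry over. Pictures are saved under pics/ and viewed, at most 14 in all, crops included, and the job is handed in when it is done.

Besides the shell and the picture viewer there is one more tool, called after "Call:" by a JSON object that holds its "fn" and its "kwargs", one argument or row to a line. apply_moves: Moves the arm, as the interface text tells. Shifts and turns lie within -1 to 1; 1 stands for 0.2 m of shift or 1.5 rad of turn. Its arguments: {"type":"object","properties":{"moves":{"type":"array","items":{"type":"array","items":{"type":"number","minimum":-1,"maximum":1}}},"grip_force":{"type":"number"}},"required":["moves"]}

```bash
mkdir -p pics
cat > h.py <<'E'
import numpy as np, cv2
from scipy.spatial.transform import Rotation as R
from cell import env, viewer, boxes_of, masks_of
def cam(n):
    c=viewer.get_calibration(n); f=192/np.tan(np.radians(c['fov_y'])/2)
    o=np.array(c['orientation'],float)
    Rm=R.from_euler('xyz',o,degrees=True).as_matrix() if o.size==3 else (o if o.shape==(3,3) else R.from_quat(o).as_matrix())
    return c,f,Rm,np.array(c['position'])
def proj(n,P,C=None):
    c,f,Rm,p=C or cam(n); q=(np.atleast_2d(P)-p)@Rm; s=np.c_[q[:,0],-q[:,1]]/(-q[:,2:])
    r2=(s**2).sum(1,keepdims=True); s=s*(1+c['k1']*r2); return s*f+[c['cx'],c['cy']]
def ray(n,uv,C=None):
    c,f,Rm,p=C or cam(n); d=(np.array(uv,float)-[c['cx'],c['cy']])/f; s=d.copy()
    for _ in range(20): s=d/(1+c['k1']*(s@s))
    return p,Rm@np.array([s[0],-s[1],-1])
def atz(n,uv,z,C=None):
    p,d=ray(n,uv,C); return p+d*(z-p[2])/d[2]
def save(img,name,s=1):
    img=cv2.resize(img,None,fx=s,fy=s,interpolation=cv2.INTER_CUBIC); cv2.imwrite('pics/'+name,img[:,:,::-1])
E
python3 - <<'E'
from h import *
for n in ['side','top','wrist']:
    print(n,viewer.get_calibration(n))
t=viewer.read_camera('top'); s=viewer.read_camera('side')
save(t,'top0.png',1.5); save(s,'side0.png',1.5)
o=env.get_obs(); print(o)
for n in ['wheel_plain','wheel_cone','wheel_twin','wheel_broad','dial','rack','seat1_floor','seat4_floor','orange_box','oil_bottle','tin','spanner']:
    print(n,[(round(b['conf'],2),np.round(b['location'])) for b in boxes_of('top',n)][:4])
E
```

```text
side {'fov_y': 42.761282646803465, 'cx': 263.7359910271211, 'cy': 194.65622971793977, 'k1': -0.017201171989477147, 'position': array([0.02418864, 1.0409975 , 1.00784491]), 'orientation': array([  51.1922089 ,   -0.74957897, -151.63370103])}
top {'fov_y': 50.49664538268935, 'cx': 259.7097060444727, 'cy': 198.40074269692988, 'k1': 0.013015237579549727, 'position': array([ 4.40331914e-01, -1.20542945e-04,  1.34069670e+00]), 'orientation': array([  4.63711546,   0.90948409, -91.39331036])}
wrist {'fov_y': 60.69636510133637, 'cx': 259.7543296576431, 'cy': 192.35734354353775, 'k1': 0.004190603182011316, 'position': array([ 0.26753939, -0.59554513,  0.3838292 ]), 'orientation': array([-13.97772744,   0.1179199 , -71.56552203])}
{'time_s': 0.1, 'qpos': array([72.42730519, 18.43572569, -4.01720244, 83.16779546,  1.2942826 ,
       78.54004074, -3.26013389]), 'joint_velocities': array([ 0.0061406 , -0.11235194, -0.03664368, -0.12800561, -0.06566343,
       -0.017552  ,  0.03164109]), 'effort': array([ 1.51634099e-04, -4.92571986e+01, -4.05632649e-01, -3.13396847e+01,
       -6.41741487e-02,  3
[... 263 characters left out ...]
4335528,  0.06402829]), 'grasp_force': 0.0, 'grip_width': 0.08710681686406312}
wheel_plain [(0.61, array([231., 266.]))]
wheel_cone [(0.75, array([258., 228.])), (0.25, array([319., 186.]))]
wheel_twin []
wheel_broad [(0.94, array([364., 225.])), (0.85, array([301., 230.])), (0.55, array([351., 261.]))]
dial [(0.56, array([190., 185.])), (0.25, array([259., 228.]))]
rack [(0.89, array([258., 186.])), (0.51, array([188., 181.]))]
seat1_floor []
seat4_floor [(0.65, array([319., 185.])), (0.64, array([189., 179.]))]
orange_box [(0.71, array([419., 236.]))]
oil_bottle [(0.58, array([109., 202.])), (0.5, array([226., 183.]))]
tin [(0.91, array([395., 202.]))]
spanner [(0.57, array([109., 204.]))]
```

View pics/top0.png

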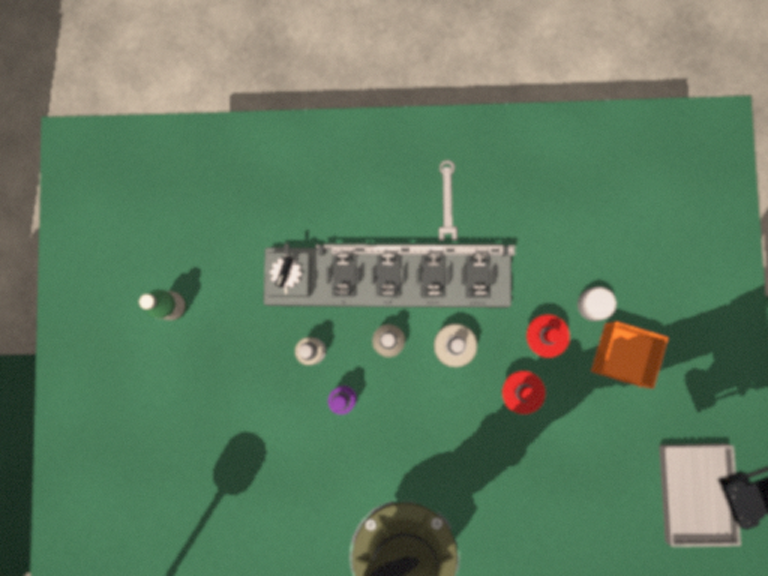

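View pics/side0.png

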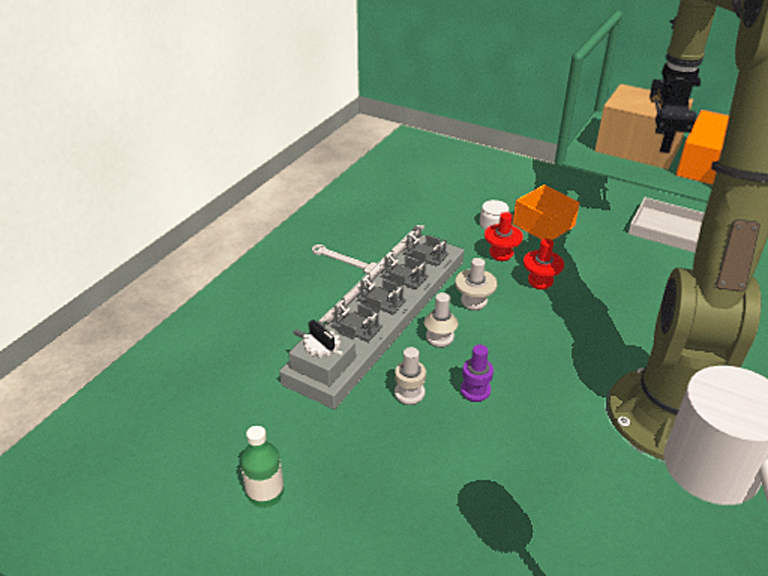

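Top view (1.5x pixels): the grey wheels are plain (308,350), cone (388,341) and broad (457,345). The look-alikes are a purple plain (342,400) and red broads (548,335) and (524,392). I see no twin. Next is a close crop to check the choice and measure.

Run:
```python
from h import *
t=viewer.read_camera('top'); save(t[155:250,170:350],'crop0.png',4.4)
```

```text
(no output)
```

View pics/crop0.png

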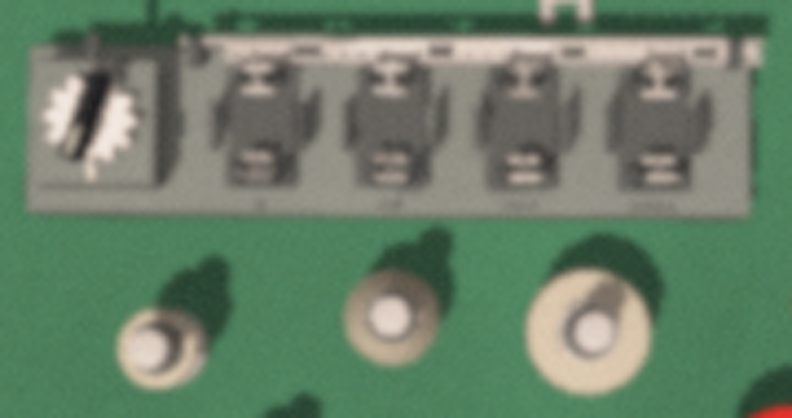

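The crop confirms it: plain (150,349), cone (390,317) and broad single disc (594,333) are all grey stone, and there is no fourth grey wheel. The dial disc is at (90,118), with its bar tilted slightly clockwise.

Run:
```python
from h import *
C=cam('top')
def c(u,v,z): return atz('top',[(u+.5)/4.4-.5+170,(v+.5)/4.4-.5+155],z,C)
LF=c(27,212,.04);RF=c(749,216,.04);RB=c(752,40,.04)
print('corners',LF,RF,np.linalg.norm(LF-RF))
y=(LF-RF)/np.linalg.norm(LF-RF); x=np.array([y[1],-y[0],0]); yaw=np.degrees(np.arctan2(x[1],x[0]))
print('yaw',yaw)
d=c(90,118,.097); print('dial',d, 'bar ends',c(98,72,.127),c(75,155,.127))
b=c(75,155,.127)-c(98,72,.127); print('bar angle',np.degrees(np.arctan2(b[1],b[0])))
print('dial rel LF', (d-LF)@x,(d-LF)@y)
for s,(u,v) in dict(s1=(260,122),s2=(393,122),s3=(524,124),s4=(658,124)).items():
    p=c(u,v,.07); print(s,p,(p-d)@x,(p-d)@y)
for n,(u,v) in dict(plain=(150,349),cone=(390,317),broad=(594,333)).items(): print(n,c(u,v,.112))
print('broad disc',c(589,331,.061))
o=d-257.5e-3*y; o[2]=0; print('origin',o)
s=viewer.read_camera('side').copy()
P=[c(150,349,.112),c(390,317,.112),c(594,333,.112),d,LF,RF]+[o+y*k+[0,0,.052] for k in(.1425,.0475,-.0475,-.1425)]
for q in proj('side',P): cv2.circle(s,tuple(int(round(v)) for v in q),1,(255,0,255),-1)
save(s[130:290,170:350],'sidechk.png',3.7)
```

```text
corners [0.53906385 0.28789566 0.04      ] [ 0.52279552 -0.23725505  0.04      ] 0.5254026393044378
yaw -1.774364059382485
dial [0.59963649 0.23053498 0.097     ] bar ends [0.62737633 0.21914121 0.127     ] [0.5706333  0.23549838 0.127     ]
bar angle 163.9194522387393
dial rel LF 0.062319689218335764 -0.055457637866982906
s1 [0.59703286 0.11380893 0.07      ] 0.0010118667916200726 -0.11675070342106417
s2 [0.59454205 0.01875174 0.07      ] 0.0014655636620158519 -0.21183942974520703
s3 [ 0.59065253 -0.07461381  0.07      ] 0.0004688324857825207 -0.3052806505382492
s4 [ 0.5881435  -0.16988805  0.07      ] 0.0009110396356535908 -0.40058689630477834
plain [0.43741258 0.18824726 0.112     ]
cone [0.45521367 0.02342604 0.112     ]
broad [ 0.44092449 -0.11553497  0.112     ]
broad disc [ 0.44245138 -0.11682593  0.061     ]
origin [ 0.59166338 -0.02684155  0.        ]
```

View pics/sidechk.png

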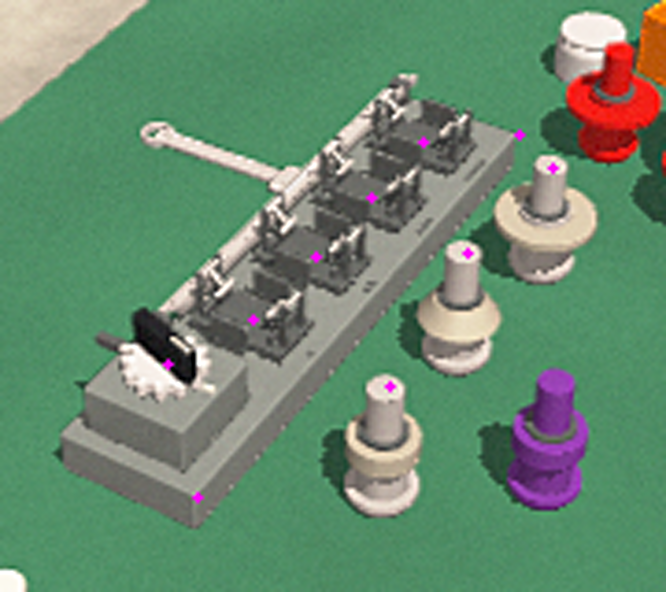

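Call:
{"fn": "apply_moves", "kwargs": {
  "moves": [
    [0.83,-0.55,-0.15,0,0,-0.7,1],
    [0.83,-0.55,-0.15,0,0,-0.7,1],
    [0.83,-0.55,-0.15,0,0,-0.7,1],
    [0.83,-0.55,-0.15,0,0,-0.7,1],
    [0.83,-0.55,-0.15,0,0,-0.7,1],
    [0.83,-0.55,-0.15,0,0,-0.7,1],
    [0.83,-0.55,-0.15,0,0,-0.7,1],
    [0.83,-0.55,-0.15,0,0,-0.7,1],
    [0.83,-0.55,-0.15,0,0,-0.7,1]
  ]
}}

```text
time_s: 1.7
tool_pos: [0.3277, -0.4602, 0.2526]
tool_rot: [180.0, 0.0, 78.3]
force: [0.3, 0.0, -0.2]
grip_width: 0.0873
grasp_force: 0.0
```

```bash
cat >> h.py <<'E'
def row(pos,yaw,show=True):
    """row numbers (shift/0.2, turn/1.5) from the measured pose to a tool-down pose"""
    o=env.get_obs(); A=R.from_euler('xyz',o['tool_rot'],degrees=True)
    B=R.from_euler('xyz',[180,0,yaw],degrees=True)
    s=A.inv().apply(np.array(pos)-o['tool_pos'])/.2; w=(A.inv()*B).as_rotvec()/1.5
    print('t',round(o['time_s'],1),'at',o['tool_pos'].round(4),o['tool_rot'].round(1),'F',o['force'].round(1),'Tz',o['wrist_torque'].round(2),'w',round(o['grip_width'],4),'| row',s.round(3),w.round(3))
E
python3 -c "
from h import *
row([.45,-.15,.27],100); print(env.get_obs()['qpos'].round(0))"
```

```text
t 1.7 at [ 0.3277 -0.4602  0.2526] [180.    0.   78.3] F [ 0.3  0.  -0.2] Tz [-0.01 -0.1   0.  ] w 0.0873 | row [ 1.643  0.285 -0.087] [ 0.     0.    -0.252]
[ 66.   8. -16.  93.   2.  80.  38.]
```

Call:
{"fn": "apply_moves", "kwargs": {
  "moves": [
    [1,0.5,-0.1,0,0,0,1],
    [1,0.5,-0.1,0,0,0,1],
    [1,0.5,-0.1,0,0,0,1],
    [1,0.5,-0.1,0,0,0,1],
    [1,0.5,-0.1,0,0,0,1],
    [1,0.5,-0.1,0,0,0,1]
  ]
}}

```text
time_s: 2.3
tool_pos: [0.4688, -0.2792, 0.2733]
tool_rot: [179.9, -0.1, 78.9]
force: [-0.3, -0.1, 0.1]
grip_width: 0.0874
grasp_force: 0.0
```

Call:
{"fn": "apply_moves", "kwargs": {
  "moves": [
    [1,0.2,0,0,0,-0.3,1],
    [1,0.2,0,0,0,-0.3,1],
    [1,0.2,0,0,0,-0.3,1],
    [1,0.2,0,0,0,-0.3,1],
    [1,0.2,0,0,0,-0.3,1],
    [1,0.2,0,0,0,-0.3,1]
  ]
}}

```text
time_s: 2.9
tool_pos: [0.5446, -0.0955, 0.2724]
tool_rot: [-180.0, 0.0, 104.3]
force: [-1.3, -0.8, -0.4]
grip_width: 0.0873
grasp_force: 0.0
```

```bash
python3 -c "
from h import *
row([.54,.1,.26],148); print(env.get_obs()['qpos'].round(0))"
```

```text
t 2.9 at [ 0.5446 -0.0955  0.2724] [-180.     0.   104.3] F [-1.3 -0.8 -0.4] Tz [-0.09 -0.17 -0.03] w 0.0873 | row [0.953 0.22  0.062] [-0.     0.    -0.508]
[ 41.   8. -37.  92.   5.  82.  18.]
```

Call:
{"fn": "apply_moves", "kwargs": {
  "moves": [
    [0.95,0.22,0.06,0,0,-0.51,1],
    [0.95,0.22,0.06,0,0,-0.51,1],
    [0.95,0.22,0.06,0,0,-0.51,1],
    [0.95,0.22,0.06,0,0,-0.51,1],
    [0.95,0.22,0.06,0,0,-0.51,1],
    [0.95,0.22,0.06,0,0,-0.51,1],
    [0.95,0.22,0.06,0,0,-0.51,1]
  ]
}}

```text
time_s: 3.6
tool_pos: [0.5407, 0.0955, 0.2602]
tool_rot: [-179.9, 0.0, 147.7]
force: [-0.0, -0.0, 0.0]
grip_width: 0.0872
grasp_force: 0.0
```

```bash
python3 -c "
from h import *
row([.6,.2305,.25],148); print(env.get_obs()['qpos'].round(0))"
```

```text
t 3.6 at [0.5407 0.0955 0.2602] [-179.9    0.   147.7] F [-0. -0.  0.] Tz [-0.03 -0.14 -0.02] w 0.0872 | row [0.11  0.729 0.05 ] [-0.001  0.    -0.004]
[ 31.   9. -48.  93.   7.  81.  39.]
```

Call:
{"fn": "apply_moves", "kwargs": {
  "moves": [
    [0.11,0.73,0.05,0,0,0,1],
    [0.11,0.73,0.05,0,0,0,1],
    [0.11,0.73,0.05,0,0,0,1],
    [0.11,0.73,0.05,0,0,0,1],
    [0.11,0.73,0.05,0,0,0,1]
  ]
}}

```text
time_s: 4.1
tool_pos: [0.5989, 0.2336, 0.2491]
tool_rot: [-179.9, -0.1, 148.0]
force: [-0.1, -1.4, -0.7]
grip_width: 0.0868
grasp_force: 0.0
```

Run:
```python
from h import *
row([.6,.2305,.2],148); print(env.get_obs()['qpos'].round(0))
C=cam('wrist'); w=viewer.read_camera('wrist').copy()
print(proj('wrist',[[.5996,.2305,.127],[.5996,.2305,.097]],C))
for k in range(0,360,30):
    a=np.radians(178.2-k); q=proj('wrist',[[.5996+.045*np.cos(a),.2305+.045*np.sin(a),.097]],C)[0]
    print(k,q.round()) if k in(0,30,60) else 0
save(w,'wd.png',1.5)
```

```text
t 4.1 at [0.5989 0.2336 0.2491] [-1.799e+02 -1.000e-01  1.480e+02] F [-0.1 -1.4 -0.7] Tz [ 0.01 -0.15 -0.05] w 0.0868 | row [-0.013 -0.01   0.246] [-0.001 -0.001 -0.   ]
[ 13.  24. -50.  80.  18.  84.  22.]
[[256.72918645 189.12803315]
 [257.07568729 182.11435081]]
0 [233. 142.]
30 [257. 136.]
60 [281. 142.]
```

View pics/wd.png

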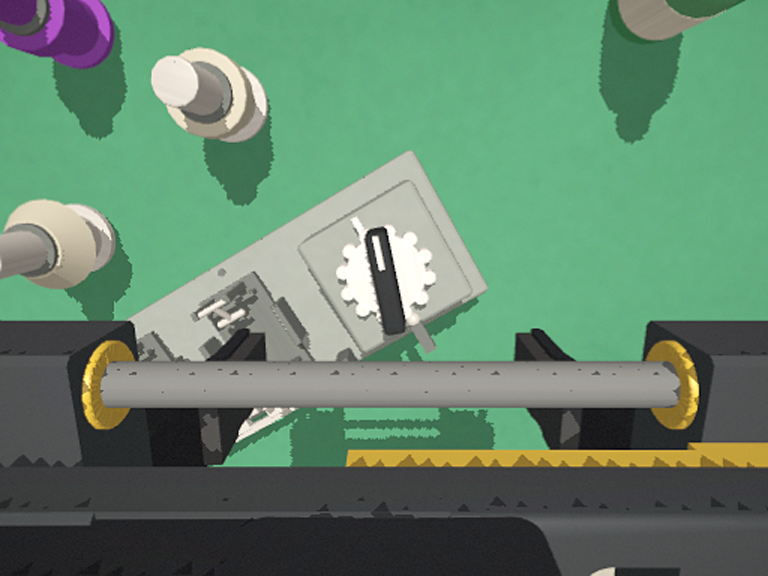

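Run:
```python
from h import *
C=cam('wrist')
f=lambda u,v,z: atz('wrist',[u/1.5-.17,v/1.5-.17],z,C)
ang=lambda a,b:np.degrees(np.arctan2(*(b-a)[[1,0]]))
print('bar',ang(f(390,331,.127),f(376,230,.127)),ang(f(396,331,.127),f(376,230,.127)),f(376,230,.127),f(394,331,.127))
print('white line',ang(f(382,271,.127),f(378,236,.127)))
print('rack front edge',ang(f(130,320,.04),f(410,152,.04)),'side',ang(f(410,152,.04),f(486,289,.04)),f(410,152,.04),f(486,289,.04))
print('mark', ang(np.array([.5996,.2305,0]),f(358,226,.09)), ang(f(426,340,.09),f(358,226,.09)))
print('plain top',f(176,82,.112))
```

```text
bar 155.4302617687342 158.74535843837705 [0.57013144 0.24137192 0.127     ] [0.62796558 0.21759026 0.127     ]
white line 154.09268888162688
rack front edge 88.12218909465318 side -1.7307130354696778 [0.54305447 0.28488426 0.04      ] [0.66214606 0.28128581 0.04      ]
mark -178.1682185499963 178.1204303163449
plain top [0.44001695 0.18875227 0.112     ]
```

```bash
python3 -c "
from h import *
row([.5993,.2303,.102],156)"
```

```text
t 4.2 at [0.5992 0.2321 0.2497] [-179.9    0.   147.9] F [ 0.8 -1.2  0.1] Tz [-0.   -0.16  0.  ] w 0.087 | row [-0.005 -0.006  0.738] [-0.001 -0.    -0.095]
```

Call:
{"fn": "apply_moves", "kwargs": {
  "moves": [
    [0,0,0.2,0,0,-0.09,1],
    [0,-0.005,0.4,0,0,-0.09,1],
    [0,-0.005,0.55,0,0,-0.09,1],
    [0,-0.005,0.65,0,0,-0.09,1],
    [0,-0.005,0.7,0,0,-0.09,1],
    [0,-0.005,0.74,0,0,-0.09,1],
    [0,-0.005,0.74,0,0,-0.09,1],
    [0,-0.005,0.74,0,0,-0.09,0],
    [0,-0.005,0.74,0,0,-0.09,0],
    [0,-0.005,0.74,0,0,-0.09,0],
    [0,-0.005,0.74,0,0,-0.09,0],
    [0,-0.005,0.74,0,0,-0.09,0],
    [0,-0.005,0.74,0,0,-0.09,0],
    [0,-0.005,0.74,0,0,-0.09,0],
    [0,-0.005,0.74,0,0,-0.09,0]
  ],
  "grip_force": 20
}}

```text
time_s: 5.65
tool_pos: [0.5979, 0.2339, 0.1025]
tool_rot: [-180.0, -0.0, 155.9]
force: [-0.4, 0.1, 0.2]
grip_width: 0.0309
grasp_force: 0.0
```

```bash
python3 -c "
from h import *
row([.5993,.2303,.102],58.2)"
```

```text
t 5.7 at [0.5979 0.2339 0.1025] [-180.    -0.   155.9] F [-0.4  0.1  0.2] Tz [ 0.03 -0.11 -0.06] w 0.0309 | row [-0.014 -0.013  0.002] [-0.     0.     1.137]
```

Call:
{"fn": "apply_moves", "kwargs": {
  "moves": [
    [-0.014,-0.012,0,0,0,0,0],
    [-0.014,-0.012,0,0,0,0,0],
    [-0.014,-0.012,0,0,0,0,0],
    [-0.014,-0.012,0,0,0,0,0],
    [-0.014,-0.012,0,0,0,0,0],
    [-0.014,-0.012,0,0,0,0,0],
    [-0.014,-0.012,0,0,0,0,0],
    [-0.014,-0.012,0,0,0,0,0]
  ]
}}

```text
time_s: 6.45
tool_pos: [0.5995, 0.2296, 0.1024]
tool_rot: [-179.9, 0.0, 155.9]
force: [-0.1, -4.6, 0.9]
grip_width: 0.014
grasp_force: 19.9
```

```bash
python3 -c "
from h import *
row([.5993,.2303,.102],58.2);print(env.get_obs()['grasp_force'])"
```

```text
t 6.5 at [0.5995 0.2296 0.1024] [-179.9    0.   155.9] F [-0.1 -4.6  0.9] Tz [-0.97  0.02 -0.06] w 0.014 | row [0.002 0.003 0.002] [-1.000e-03  1.000e-03  1.136e+00]
19.856718603987247
```

Call:
{"fn": "apply_moves", "kwargs": {
  "moves": [
    [0,0.003,0,0,0,0,0],
    [0,0.003,0,0,0,0.07,0],
    [0,0.003,0,0,0,0.14,0],
    [0,0.003,0,0,0,0.21,0],
    [0,0.003,0,0,0,0.28,0],
    [0,0.003,0,0,0,0.35,0],
    [0,0.003,0,0,0,0.42,0],
    [0,0.003,0,0,0,0.49,0],
    [0,0.003,0,0,0,0.56,0],
    [0,0.003,0,0,0,0.63,0],
    [0,0.003,0,0,0,0.7,0],
    [0,0.003,0,0,0,0.77,0],
    [0,0.003,0,0,0,0.84,0],
    [0,0.003,0,0,0,0.84,0],
    [0,0.003,0,0,0,0.84,0]
  ],
  "grip_force": 50
}}

```text
time_s: 7.95
tool_pos: [0.5998, 0.2297, 0.1024]
tool_rot: [180.0, 0.2, 83.8]
force: [-0.4, -6.8, 1.1]
grip_width: 0.0141
grasp_force: 50.1
```

```bash
python3 -c "
from h import *
row([.5993,.2303,.102],58.2);print(env.get_obs()['grasp_force'])"
```

```text
t 8.0 at [0.5998 0.2297 0.1024] [180.    0.2  83.8] F [-0.4 -6.8  1.1] Tz [-1.3   0.01  0.71] w 0.0141 | row [ 0.003 -0.003  0.002] [0.001 0.002 0.298]
50.09603492449969
```

Call:
{"fn": "apply_moves", "kwargs": {
  "moves": [
    [0.003,-0.003,0,0,0,0.06,0],
    [0.003,-0.003,0,0,0,0.12,0],
    [0.003,-0.003,0,0,0,0.18,0],
    [0.003,-0.003,0,0,0,0.24,0],
    [0.003,-0.003,0,0,0,0.298,0],
    [0.003,-0.003,0,0,0,0.298,0],
    [0.003,-0.003,0,0,0,0.298,0]
  ]
}}

```text
time_s: 8.65
tool_pos: [0.6002, 0.2301, 0.1024]
tool_rot: [179.9, 0.0, 58.0]
force: [1.4, -6.1, 0.7]
grip_width: 0.0133
grasp_force: 49.6
```

```bash
python3 -c "
from h import *
row([.5993,.2303,.102],58.2);print(env.get_obs()['grasp_force'],env.get_obs()['qpos'].round(0))"
```

```text
t 8.7 at [0.6002 0.2301 0.1024] [179.9   0.   58. ] F [ 1.4 -6.1  0.7] Tz [-1.11 -0.23 -0.23] w 0.0133 | row [-0.001 -0.004  0.002] [ 0.001  0.001 -0.003]
49.623377127572894 [  0.  25. -30.  92.  13.  67. -65.]
```

Call:
{"fn": "apply_moves", "kwargs": {
  "moves": [
    [0,0,0,0,0,0,1],
    [0,0,0,0,0,0,1],
    [0,0,0,0,0,0,1],
    [0,0,0,0,0,0,1],
    [0,0,-0.1,0,0,0,1],
    [0,0,-0.25,0,0,0,1],
    [0,0,-0.5,0,0,0,1],
    [0,0,-0.75,0,0,0,1],
    [0,0,-0.75,0,0,0,1]
  ]
}}

```text
time_s: 9.55
tool_pos: [0.6023, 0.2346, 0.2613]
tool_rot: [179.5, -0.7, 58.1]
force: [0.5, 1.1, 0.4]
grip_width: 0.0773
grasp_force: 0.0
```

Run:
```python
from h import *
C=cam('wrist'); w=viewer.read_camera('wrist').copy()
D=np.array([.5995,.2305,0])
for k in range(90,180,15):
    a=np.radians(178.2-k); q=proj('wrist',[D+[.05*np.cos(a),.05*np.sin(a),.127]],C)[0]
    cv2.circle(w,tuple(int(round(v)) for v in q),2,(255,0,255) if k==120 else (255,255,0),-1)
save(w[60:300,120:400],'wd2.png',2)
row([.44,.1885,.2],90)
t=viewer.read_camera('top'); 
for n in ['wheel_plain','wheel_cone','wheel_broad']:
    print(n,[(round(b['conf'],2),np.round(b['location'],1)) for b in boxes_of('top',n)][:4])
```

```text
t 9.6 at [0.6009 0.2338 0.2574] [179.7  -0.4  58.1] F [-0.7 -0.2 -0.8] Tz [-0.01  0.03  0.  ] w 0.0817 | row [-0.619 -0.565  0.28 ] [ 0.005 -0.004 -0.371]
wheel_plain [(0.63, array([235.1, 262.2])), (0.51, array([210.6, 231.5]))]
wheel_cone [(0.81, array([258.8, 224.9]))]
wheel_broad [(0.84, array([302.4, 226.9])), (0.64, array([366.4, 224.5])), (0.62, array([352.7, 261.2])), (0.25, array([286.1, 182.1]))]
```

View pics/wd2.png

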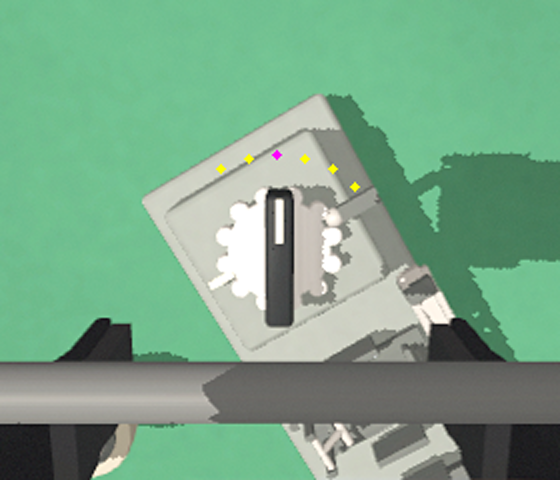

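The bar points exactly at the 120° mark (magenta) and the line is at (278,210), so the dial is at click 4. Next, the plain wheel. I'll squeeze it in two crossed directions to centre it.

```bash
python3 -c "
from h import *
row([.439,.1885,.16],60)"
```

```text
t 9.8 at [0.5984 0.2314 0.2507] [-1.799e+02  1.000e-01  5.810e+01] F [-0.5 -0.9 -0. ] Tz [-0.02 -0.07 -0.03] w 0.0861 | row [-0.602 -0.562  0.456] [-0.001  0.002 -0.022]
```

Call:
{"fn": "apply_moves", "kwargs": {
  "moves": [
    [-0.1,-0.1,0,0,0,-0.02,1],
    [-0.25,-0.23,0,0,0,-0.02,1],
    [-0.4,-0.38,0.1,0,0,-0.02,1],
    [-0.55,-0.51,0.2,0,0,-0.02,1],
    [-0.602,-0.562,0.3,0,0,-0.02,1],
    [-0.602,-0.562,0.4,0,0,-0.02,1],
    [-0.602,-0.562,0.45,0,0,-0.02,1],
    [-0.602,-0.562,0.45,0,0,-0.02,1],
    [-0.602,-0.562,0.45,0,0,-0.02,1]
  ]
}}

```text
time_s: 10.7
tool_pos: [0.4404, 0.1892, 0.1625]
tool_rot: [-180.0, -0.0, 59.8]
force: [-0.5, -0.0, 0.8]
grip_width: 0.087
grasp_force: 0.0
```

```bash
python3 -c "
from h import *
row([.439,.1885,.075],60)
C=cam('wrist'); w=viewer.read_camera('wrist').copy()
q=proj('wrist',[[.439,.1885,.112]],C)[0].astype(int);print(q); cv2.circle(w,tuple(int(v) for v in q),2,(255,0,255),-1); save(w,'wp.png',1.2)"
```

```text
t 10.7 at [0.4404 0.1892 0.1625] [-180.    -0.    59.8] F [-0.5 -0.   0.8] Tz [-0.06 -0.04  0.01] w 0.087 | row [-0.006 -0.004  0.438] [-0.001 -0.    -0.002]
[258 213]
```

View pics/wp.png

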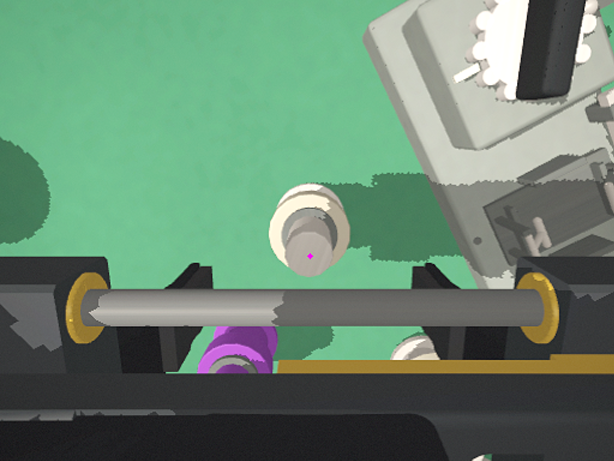

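Call:
{"fn": "apply_moves", "kwargs": {
  "moves": [
    [-0.006,-0.004,0.2,0,0,0,1],
    [-0.006,-0.004,0.35,0,0,0,1],
    [-0.006,-0.004,0.43,0,0,0,0.5],
    [-0.006,-0.004,0.435,0,0,0,0.2],
    [-0.006,-0.004,0.435,0,0,0,0.2],
    [-0.006,-0.004,0.435,0,0,0,0.2],
    [-0.006,-0.004,0.435,0,0,0,0.2],
    [-0.006,-0.004,0.435,0,0,0,0.2],
    [-0.006,-0.004,0.435,0,0,0,0.2],
    [-0.006,-0.004,0.435,0,0,0,0.2],
    [-0.006,-0.004,0.435,0,0,0,0.2],
    [-0.006,-0.004,0.435,0,0,0,0.2],
    [-0.006,-0.004,0.435,0,0,0,0.2],
    [-0.006,-0.004,0.435,0,0,0,0.2]
  ],
  "grip_force": 5
}}

```text
time_s: 12.15
tool_pos: [0.4387, 0.1885, 0.0757]
tool_rot: [-180.0, -0.0, 59.8]
force: [-1.5, 0.8, 2.8]
grip_width: 0.0276
grasp_force: 5.0
```

Call:
{"fn": "apply_moves", "kwargs": {
  "moves": [
    [0,0,0,0,0,0,0.6],
    [0,0,0,0,0,0,0.6],
    [0,0,0,0,0,0,0.6],
    [0,0,0,0,0,0,0.6],
    [0,0,0,0,0,-0.1,0.6],
    [0,0,0,0,0,-0.2,0.6],
    [0,0,0,0,0,-0.3,0.6],
    [0,0,0,0,0,-0.4,0.6],
    [0,0,0,0,0,-0.5,0.6],
    [0,0,0,0,0,-0.6,0.6],
    [0,0,0,0,0,-0.7,0.6],
    [0,0,0,0,0,-0.8,0.6],
    [0,0,0,0,0,-0.9,0.6],
    [0,0,0,0,0,-1,0.6],
    [0,0,0,0,0,-1,0.6],
    [0,0,0,0,0,-1,0.6]
  ]
}}

```text
time_s: 13.75
tool_pos: [0.4389, 0.1882, 0.0755]
tool_rot: [-180.0, 0.0, 145.5]
force: [0.4, 0.8, 0.7]
grip_width: 0.0519
grasp_force: 0.0
```

```bash
python3 -c "
from h import *
row([.4392,.1884,.075],150)"
```

```text
t 13.8 at [0.4389 0.1882 0.0755] [-180.     0.   145.5] F [0.4 0.8 0.7] Tz [ 0.01 -0.17  0.06] w 0.0519 | row [-0.001  0.002  0.002] [-0.     0.    -0.052]
```

Call:
{"fn": "apply_moves", "kwargs": {
  "moves": [
    [0,0,0,0,0,0,0.1],
    [0,0,0,0,0,0,0.1],
    [0,0,0,0,0,0,0.1],
    [0,0,0,0,0,0,0.1],
    [0,0,0,0,0,0,0.1],
    [0,0,0,0,0,0,0.1],
    [0,0,0,0,0,0,0.1],
    [0,0,-0.1,0,0,0,0.1],
    [0,0,-0.25,0,0,0,0.1],
    [0,0,-0.4,0,0,0,0.1],
    [0,0,-0.5,0,0,0,0.1],
    [0,0,-0.58,0,0,0,0.1],
    [0,0,-0.58,0,0,0,0.1]
  ],
  "grip_force": 50
}}

```text
time_s: 15.05
tool_pos: [0.4397, 0.1885, 0.193]
tool_rot: [179.9, 0.1, 145.7]
force: [1.1, -0.2, -4.0]
grip_width: 0.0271
grasp_force: 49.9
```

```bash
python3 -c "
from h import *
row([.5963,.1154,.19],145.5)"
```

```text
t 15.1 at [0.4397 0.1885 0.193 ] [1.799e+02 1.000e-01 1.457e+02] F [ 1.1 -0.2 -4. ] Tz [ 0.07 -0.21  0.06] w 0.0271 | row [-0.853  0.139  0.017] [0.001 0.002 0.003]
```

Call:
{"fn": "apply_moves", "kwargs": {
  "moves": [
    [-0.1,0.02,0,0,0,0,0.1],
    [-0.3,0.05,0,0,0,0,0.1],
    [-0.5,0.08,0,0,0,0,0.1],
    [-0.65,0.11,0,0,0,0,0.1],
    [-0.78,0.13,0,0,0,0,0.1],
    [-0.853,0.139,0,0,0,0,0.1],
    [-0.853,0.139,0,0,0,0,0.1],
    [-0.853,0.139,0,0,0,0,0.1],
    [-0.853,0.139,0,0,0,0,0.1],
    [-0.853,0.139,0,0,0,0,0.1]
  ]
}}

```text
time_s: 16.05
tool_pos: [0.5945, 0.1164, 0.1918]
tool_rot: [-180.0, 0.0, 145.9]
force: [-0.7, 0.1, -3.2]
grip_width: 0.0269
grasp_force: 50.0
```

Run:
```python
from h import *
row([.5963,.1154,.13],145.5)
o=env.get_obs(); p=o['tool_pos']; ax=p+[0,0,-.075]  # foot underside
s=viewer.read_camera('side').copy()
y=np.array([.0309,.9995,0]); x=np.array([.9995,-.0309,0]); S=np.array([.5963,.1154,.052])
# overlays: floor square/wall-top outline of seat (58 wide), and predicted foot circle lowered to floor
for q in proj('side',[ax+[.023*np.cos(a),.023*np.sin(a),0] for a in np.linspace(0,6.28,40)]): cv2.circle(s,tuple(int(round(v)) for v in q),0,(255,0,255),-1)
for k in (.1425-.0,): pass
for i in range(4):
    c=S-(.095*i)*y
    for q in proj('side',[c,c+[0,0,.022]+.029*y,c+[0,0,.022]-.029*y,c+x*.029,c-x*.029]): cv2.circle(s,tuple(int(round(v)) for v in q),0,(255,255,0),-1)
save(s[130:240,205:325],'sd.png',5)
```

```text
t 16.1 at [0.5945 0.1164 0.1918] [-180.     0.   145.9] F [-0.7  0.1 -3.2] Tz [ 0.08 -0.11 -0.02] w 0.0269 | row [-0.01   0.001  0.309] [-0.     0.     0.004]
```

View pics/sd.png

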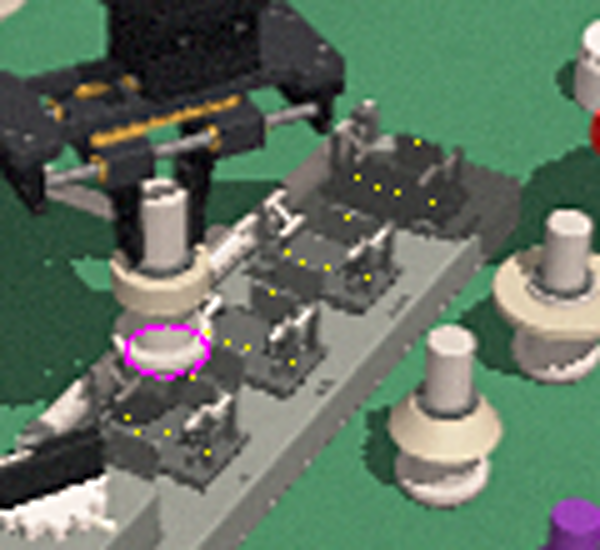

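Call:
{"fn": "apply_moves", "kwargs": {
  "moves": [
    [-0.01,0,0.05,0,0,0,0.1],
    [-0.01,0,0.1,0,0,0,0.1],
    [-0.01,0,0.14,0,0,0,0.1],
    [-0.01,0,0.17,0,0,0,0.1],
    [-0.01,0,0.2,0,0,0,0.1],
    [-0.01,0,0.2,0,0,0,0.1],
    [-0.01,0,0.2,0,0,0,0.1]
  ]
}}

```text
time_s: 16.8
tool_pos: [0.5972, 0.1142, 0.1516]
tool_rot: [-180.0, -0.0, 145.7]
force: [-0.2, -0.1, -3.8]
grip_width: 0.0272
grasp_force: 50.0
```

```bash
python3 -c "
from h import *
row([.5963,.1154,.13],145.5)"
```

```text
t 16.8 at [0.5972 0.1142 0.1516] [-180.    -0.   145.7] F [-0.2 -0.1 -3.8] Tz [ 0.06 -0.19  0.03] w 0.0272 | row [0.007 0.003 0.108] [-0.    -0.     0.003]
```

Call:
{"fn": "apply_moves", "kwargs": {
  "moves": [
    [0.005,0.002,0.015,0,0,0,0.1],
    [0.005,0.002,0.03,0,0,0,0.1],
    [0.005,0.002,0.045,0,0,0,0.1],
    [0.005,0.002,0.05,0,0,0,0.1],
    [0.005,0.002,0.05,0,0,0,0.1]
  ]
}}

```text
time_s: 17.3
tool_pos: [0.5967, 0.1152, 0.1417]
tool_rot: [180.0, 0.0, 145.8]
force: [-0.1, -0.8, 1.9]
grip_width: 0.0267
grasp_force: 50.0
```

```bash
python3 -c "
from h import *
row([.5963,.1154,.13],145.5)"
```

```text
t 17.3 at [0.5967 0.1152 0.1417] [180.    0.  145.8] F [-0.1 -0.8  1.9] Tz [-0.04 -0.29  0.02] w 0.0267 | row [ 0.002 -0.     0.058] [0.    0.    0.003]
```

Call:
{"fn": "apply_moves", "kwargs": {
  "moves": [
    [0,0,0.01,0,0,0,0.1],
    [0,0,0.02,0,0,0,0.1],
    [0,0,0.025,0,0,0,0.1],
    [0,0,0.03,0,0,0,0.1],
    [0,0,0.03,0,0,0,0.1]
  ]
}}

```text
time_s: 17.8
tool_pos: [0.5959, 0.1151, 0.1346]
tool_rot: [-180.0, -0.1, 145.8]
force: [0.6, -0.6, -1.1]
grip_width: 0.0268
grasp_force: 50.0
```

```bash
python3 -c "
from h import *
row([.5963,.1154,.13],145.5)"
```

```text
t 17.8 at [0.5959 0.1151 0.1346] [-1.800e+02 -1.000e-01  1.458e+02] F [ 0.6 -0.6 -1.1] Tz [ 0.1  -0.36  0.03] w 0.0268 | row [-0.001  0.002  0.023] [-0.001 -0.001  0.003]
```

Call:
{"fn": "apply_moves", "kwargs": {
  "moves": [
    [0,0,0.01,0,0,0,0.1],
    [0,0,0.02,0,0,0,0.1],
    [0,0,0.03,0,0,0,0.1],
    [0,0,0.035,0,0,0,0.1],
    [0,0,0.04,0,0,0,0.1]
  ]
}}

```text
time_s: 18.3
tool_pos: [0.5958, 0.1148, 0.1274]
tool_rot: [-179.9, -0.1, 145.7]
force: [-2.6, -1.3, 5.5]
grip_width: 0.027
grasp_force: 50.0
```

```bash
python3 -c "
from h import *
row([.5963,.1154,.13],145.5)"
```

```text
t 18.3 at [0.5958 0.1148 0.1274] [-1.799e+02 -1.000e-01  1.457e+02] F [-2.6 -1.3  5.5] Tz [-0.24  0.61  0.  ] w 0.027 | row [-0.     0.004 -0.013] [-0.001 -0.001  0.003]
```

Call:
{"fn": "apply_moves", "kwargs": {
  "moves": [
    [0,0,0.01,0,0,0,0.1],
    [0,0,0.015,0,0,0,0.1],
    [0,0,0.02,0,0,0,0.1]
  ]
}}

```text
time_s: 18.6
tool_pos: [0.5965, 0.1148, 0.1273]
tool_rot: [-179.9, 0.1, 145.7]
force: [-9.1, -3.1, 23.5]
grip_width: 0.0265
grasp_force: 50.1
```

```bash
python3 -c "
from h import *
row([.5963,.1154,.13],145.5)"
```

```text
t 18.6 at [0.5965 0.1148 0.1273] [-1.799e+02  1.000e-01  1.457e+02] F [-9.1 -3.1 23.5] Tz [-0.86  2.29 -0.04] w 0.0265 | row [ 0.002  0.002 -0.014] [-0.001  0.001  0.003]
```

Call:
{"fn": "apply_moves", "kwargs": {
  "moves": [
    [0,0,-0.01,0,0,0,0.1],
    [0,0,-0.02,0,0,0,0.1],
    [0,0,-0.03,0,0,0,0.1],
    [0,0,-0.04,0,0,0,0.1],
    [0,0,-0.05,0,0,0,0.1],
    [0,0,-0.06,0,0,0,0.1],
    [0,0,-0.06,0,0,0,0.1],
    [0,0,-0.06,0,0,0,0.1]
  ]
}}

```text
time_s: 19.4
tool_pos: [0.5961, 0.115, 0.1345]
tool_rot: [-180.0, -0.1, 145.8]
force: [1.7, 0.8, -11.3]
grip_width: 0.027
grasp_force: 49.9
```

```bash
python3 -c "
from h import *
row([.5963,.1154,.1443],145.5)"
```

```text
t 19.4 at [0.5961 0.115  0.1345] [-1.800e+02 -1.000e-01  1.458e+02] F [  1.7   0.8 -11.3] Tz [ 0.21 -0.59 -0.08] w 0.027 | row [ 0.     0.002 -0.049] [-0.    -0.001  0.003]
```

Call:
{"fn": "apply_moves", "kwargs": {
  "moves": [
    [0,0,-0.005,0,0,0,0.1],
    [0,0,-0.01,0,0,0,0.1],
    [0,0,-0.015,0,0,0,0.1],
    [0,0,-0.02,0,0,0,0.1],
    [0,0,-0.025,0,0,0,0.1],
    [0,0,-0.03,0,0,0,0.1],
    [0,0,-0.035,0,0,0,0.1],
    [0,0,-0.04,0,0,0,0.1],
    [0,0,-0.045,0,0,0,0.1],
    [0,0,-0.05,0,0,0,0.1],
    [0,0,-0.05,0,0,0,0.1],
    [0,0,-0.05,0,0,0,0.1]
  ]
}}

```text
time_s: 20.6
tool_pos: [0.5962, 0.1149, 0.1452]
tool_rot: [-180.0, -0.0, 145.7]
force: [1.7, 0.8, -17.4]
grip_width: 0.0273
grasp_force: 49.9
```

```bash
python3 -c "
from h import *
row([.5963,.1154,.1443],145.5)"
```

```text
t 20.6 at [0.5962 0.1149 0.1452] [-180.    -0.   145.7] F [  1.7   0.8 -17.4] Tz [ 0.27 -0.49 -0.03] w 0.0273 | row [0.001 0.002 0.004] [-0.    -0.     0.003]
```

Call:
{"fn": "apply_moves", "kwargs": {
  "moves": [
    [0,0,0,0,0,0,0.1],
    [0,0,0,0,0,0,0.1],
    [0,0,0,0,0,0,0.1],
    [0,0,0,0,0,0,0.1],
    [0,0,0,0,0,0,0.1],
    [0,0,0,0,0,0,0.1],
    [0,0,0,0,0,0,0.1],
    [0,0,0,0,0,0,0.1],
    [0,0,0,0,0,0,0.1],
    [0,0,0,0,0,0,0.1],
    [0,0,0.01,0,0,0,0.1],
    [0,0,0.02,0,0,0,0.1],
    [0,0,0.03,0,0,0,0.1],
    [0,0,0.04,0,0,0,0.1],
    [0,0,0.05,0,0,0,0.1],
    [0,0,0.06,0,0,0,0.1],
    [0,0,0.07,0,0,0,0.1],
    [0,0,0.08,0,0,0,0.1],
    [0,0,0.085,0,0,0,0.1],
    [0,0,0.085,0,0,0,0.1]
  ]
}}

```text
time_s: 22.6
tool_pos: [0.5982, 0.1152, 0.1302]
tool_rot: [179.9, 0.2, 145.7]
force: [-0.7, -0.6, -1.0]
grip_width: 0.0271
grasp_force: 50.0
```

```bash
python3 -c "
from h import *
row([.5963,.1154,.1273],145.5)"
```

```text
t 22.6 at [0.5982 0.1152 0.1302] [179.9   0.2 145.7] F [-0.7 -0.6 -1. ] Tz [-0.29 -0.01  0.  ] w 0.0271 | row [ 0.009 -0.005  0.015] [0.002 0.002 0.003]
```

Call:
{"fn": "apply_moves", "kwargs": {
  "moves": [
    [0.005,-0.003,0.006,0,0,0,0.1],
    [0.005,-0.003,0.012,0,0,0,0.1],
    [0.005,-0.003,0.012,0,0,0,0.1],
    [0.005,-0.003,0.012,0,0,0,0.4],
    [0.005,-0.003,0.012,0,0,0,0.7],
    [0.005,-0.003,0.012,0,0,0,1],
    [0.005,-0.003,0.012,0,0,0,1],
    [0.005,-0.003,0.012,0,0,0,1],
    [0.005,-0.003,-0.1,0,0,0,1],
    [0.005,-0.003,-0.25,0,0,0,1],
    [0.005,-0.003,-0.4,0,0,0,1],
    [0.005,-0.003,-0.4,0,0,0,1],
    [0.005,-0.003,-0.4,0,0,0,1]
  ]
}}

```text
time_s: 23.9
tool_pos: [0.5957, 0.1152, 0.2091]
tool_rot: [180.0, 0.1, 145.7]
force: [0.0, -0.5, -0.9]
grip_width: 0.0862
grasp_force: 0.0
```

Run:
```python
from h import *
row([.4552,.0234,.16],145.5)
C=cam('top'); t=viewer.read_camera('top')
hsv=cv2.cvtColor(t,cv2.COLOR_RGB2HSV)
# bright low-saturation blobs in the wheels' area
m=((hsv[...,1]<80)&(hsv[...,2]>105)).astype(np.uint8); m[:209]=0;m[250:]=0;m[:,:190]=0;m[:,330:]=0
n,l,st,ce=cv2.connectedComponentsWithStats(m)
for i in range(1,n):
    if st[i][4]>30: print(st[i],ce[i].round(1),atz('top',ce[i],.075,C).round(4))
save(t[155:250,170:350],'crop1.png',4.4)
```

```text
t 23.9 at [0.5957 0.1152 0.2091] [1.800e+02 1.000e-01 1.457e+02] F [ 0.  -0.5 -0.9] Tz [ 0.01 -0.12  0.03] w 0.0862 | row [ 0.323 -0.775  0.245] [0.001 0.001 0.003]
[254 217  17  22 228] [261.8 227.3] [0.4534 0.0133 0.075 ]
[288 216  31  30 727] [303.1 230.4] [ 0.4407 -0.1144  0.075 ]
```

View pics/crop1.png

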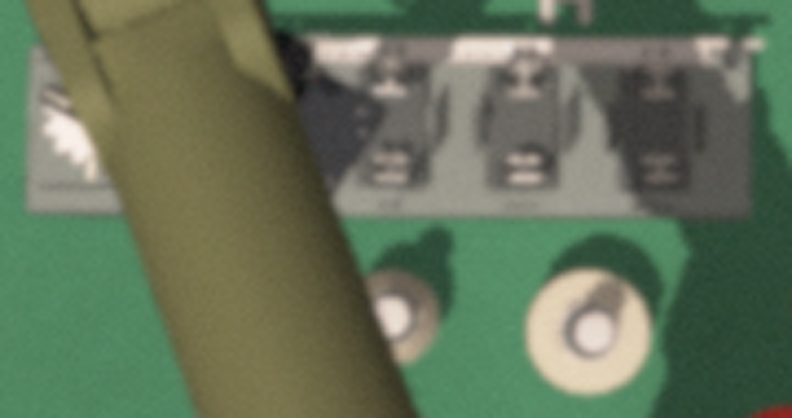

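The cone stub at (390,317) and the broad stub at (594,333) haven't moved. Going to the cone.

Call:
{"fn": "apply_moves", "kwargs": {
  "moves": [
    [0.02,-0.08,0,0,0,0,1],
    [0.1,-0.24,0,0,0,0,1],
    [0.18,-0.42,0,0,0,0,1],
    [0.25,-0.6,0,0,0,0,1],
    [0.3,-0.72,0.1,0,0,0,1],
    [0.318,-0.775,0.2,0,0,0,1],
    [0.318,-0.775,0.24,0,0,0,1],
    [0.318,-0.775,0.24,0,0,0,1],
    [0.318,-0.775,0.24,0,0,0,1]
  ]
}}

```text
time_s: 24.85
tool_pos: [0.4564, 0.0236, 0.1608]
tool_rot: [180.0, -0.0, 145.8]
force: [0.7, -0.3, 1.1]
grip_width: 0.0869
grasp_force: 0.0
```

Run:
```python
from h import *
row([.4562,.0234,.0755],145.5); C=cam('wrist')
w=viewer.read_camera('wrist')
q=proj('wrist',[[.4562,.0234,.112]],C)[0].astype(int);print(q)
for n in ['wheel_cone']: print([(round(b['conf'],2),np.round(b['location'])) for b in boxes_of('wrist',n)][:3])
g=cv2.cvtColor(w,cv2.COLOR_RGB2HSV)[max(q[1]-40,0):q[1]+40,q[0]-40:q[0]+40]
m=((g[...,1]<30)&(g[...,2]>90)).astype(np.uint8); n,l,st,ce=cv2.connectedComponentsWithStats(m)
print([(st[i].tolist(),(ce[i]+q-40).round()) for i in range(1,n) if st[i][4]>80])
save(w[100:300,150:370],'wc.png',2)
```

```text
t 24.9 at [0.4564 0.0236 0.1608] [180.   -0.  145.8] F [ 0.7 -0.3  1.1] Tz [ 0.01 -0.16  0.03] w 0.0869 | row [-0.    -0.002  0.426] [ 0.001 -0.     0.004]
[258 210]
[(0.71, array([257., 191.])), (0.71, array([411., 226.]))]
[([17, 3, 47, 59, 2147], array([258., 201.])), ([0, 70, 80, 10, 718], array([258., 245.]))]
```

Call:
{"fn": "apply_moves", "kwargs": {
  "moves": [
    [0,-0.002,0.2,0,0,0,1],
    [0,-0.002,0.35,0,0,0,1],
    [0,-0.002,0.42,0,0,0,0.5],
    [0,-0.002,0.425,0,0,0,0.2],
    [0,-0.002,0.425,0,0,0,0.2],
    [0,-0.002,0.425,0,0,0,0.2],
    [0,-0.002,0.425,0,0,0,0.2],
    [0,-0.002,0.425,0,0,0,0.2],
    [0,-0.002,0.425,0,0,0,0.2],
    [0,-0.002,0.425,0,0,0,0.2],
    [0,-0.002,0.425,0,0,0,0.2],
    [0,-0.002,0.425,0,0,0,0.2],
    [0,-0.002,0.425,0,0,0,0.2],
    [0,-0.002,0.425,0,0,0,0.2]
  ],
  "grip_force": 5
}}

```text
time_s: 26.35
tool_pos: [0.4556, 0.0226, 0.0757]
tool_rot: [180.0, 0.0, 145.8]
force: [0.4, 1.3, 2.3]
grip_width: 0.0282
grasp_force: 5.0
```

Call:
{"fn": "apply_moves", "kwargs": {
  "moves": [
    [0,0,0,0,0,0,0.6],
    [0,0,0,0,0,0,0.6],
    [0,0,0,0,0,0,0.6],
    [0,0,0,0,0,0,0.6],
    [0,0,0,0,0,0.1,0.6],
    [0,0,0,0,0,0.2,0.6],
    [0,0,0,0,0,0.3,0.6],
    [0,0,0,0,0,0.4,0.6],
    [0,0,0,0,0,0.5,0.6],
    [0,0,0,0,0,0.6,0.6],
    [0,0,0,0,0,0.7,0.6],
    [0,0,0,0,0,0.8,0.6],
    [0,0,0,0,0,0.9,0.6],
    [0,0,0,0,0,1,0.6],
    [0,0,0,0,0,1,0.6],
    [0,0,0,0,0,1,0.6]
  ]
}}

```text
time_s: 27.95
tool_pos: [0.4553, 0.0224, 0.0755]
tool_rot: [-180.0, 0.0, 60.0]
force: [-0.6, 0.3, 0.5]
grip_width: 0.0524
grasp_force: 0.0
```

Call:
{"fn": "apply_moves", "kwargs": {
  "moves": [
    [0,0,0,0,0,0,0.1],
    [0,0,0,0,0,0,0.1],
    [0,0,0,0,0,0,0.1],
    [0,0,0,0,0,0,0.1],
    [0,0,0,0,0,0,0.1],
    [0,0,0,0,0,0,0.1],
    [0,0,0,0,0,0,0.1]
  ],
  "grip_force": 50
}}

```text
time_s: 28.65
tool_pos: [0.4555, 0.0223, 0.0755]
tool_rot: [180.0, -0.0, 59.8]
force: [1.4, -0.4, -1.1]
grip_width: 0.0271
grasp_force: 49.9
```

```bash
python3 -c "
from h import *
row([.5933,.0202,.19],60)"
```

```text
t 28.6 at [0.4555 0.0223 0.0755] [180.   -0.   59.8] F [ 1.4 -0.4 -1.1] Tz [-0.15 -0.34 -0.01] w 0.0271 | row [ 0.337  0.601 -0.572] [ 0.    -0.    -0.002]
```

Call:
{"fn": "apply_moves", "kwargs": {
  "moves": [
    [0,0,-0.1,0,0,0,0.1],
    [0,0,-0.25,0,0,0,0.1],
    [0,0,-0.4,0,0,0,0.1],
    [0,0,-0.55,0,0,0,0.1],
    [0.06,0.1,-0.58,0,0,0,0.1],
    [0.13,0.24,-0.58,0,0,0,0.1],
    [0.21,0.38,-0.58,0,0,0,0.1],
    [0.29,0.52,-0.58,0,0,0,0.1],
    [0.335,0.6,-0.58,0,0,0,0.1],
    [0.335,0.6,-0.58,0,0,0,0.1],
    [0.335,0.6,-0.5,0,0,0,0.1],
    [0.335,0.6,-0.45,0,0,0,0.1],
    [0.335,0.6,-0.4,0,0,0,0.1],
    [0.335,0.6,-0.39,0,0,0,0.1],
    [0.335,0.6,-0.39,0,0,0,0.1]
  ]
}}

```text
time_s: 30.15
tool_pos: [0.5921, 0.0199, 0.153]
tool_rot: [-180.0, 0.0, 59.8]
force: [0.6, 0.1, -3.3]
grip_width: 0.0272
grasp_force: 50.0
```

```bash
python3 -c "
from h import *
row([.5931,.02,.1415],60)"
```

```text
t 30.1 at [0.5921 0.0199 0.153 ] [-180.     0.    59.8] F [ 0.6  0.1 -3.3] Tz [ 0.04 -0.05 -0.  ] w 0.0272 | row [0.003 0.004 0.057] [-0.001  0.001 -0.002]
```

Descend to about 2 mm above the floor, then check.

Call:
{"fn": "apply_moves", "kwargs": {
  "moves": [
    [0.003,0.004,0.015,0,0,0,0.1],
    [0.003,0.004,0.03,0,0,0,0.1],
    [0.003,0.004,0.04,0,0,0,0.1],
    [0.003,0.004,0.05,0,0,0,0.1],
    [0.003,0.004,0.06,0,0,0,0.1],
    [0.003,0.004,0.07,0,0,0,0.1],
    [0.003,0.004,0.08,0,0,0,0.1],
    [0.003,0.004,0.09,0,0,0,0.1],
    [0.003,0.004,0.09,0,0,0,0.1]
  ]
}}

```text
time_s: 31.05
tool_pos: [0.5962, 0.02, 0.1373]
tool_rot: [179.7, -0.2, 59.8]
force: [3.1, -0.7, 5.9]
grip_width: 0.0269
grasp_force: 50.0
```

```bash
python3 -c "
from h import *
row([.5931,.02,.1275],60)"
```

```text
t 31.1 at [0.5962 0.02   0.1373] [179.7  -0.2  59.8] F [ 3.1 -0.7  5.9] Tz [-0.18 -1.19 -0.01] w 0.0269 | row [-0.008 -0.014  0.049] [ 0.004 -0.002 -0.002]
```

Call:
{"fn": "apply_moves", "kwargs": {
  "moves": [
    [0,0,0.005,0,0,0,0.1],
    [0,0,0.01,0,0,0,0.1],
    [0,0,0.01,0,0,0,0.1]
  ]
}}

```text
time_s: 31.35
tool_pos: [0.5956, 0.0202, 0.1351]
tool_rot: [179.8, -0.1, 59.8]
force: [2.4, -0.4, -2.5]
grip_width: 0.0269
grasp_force: 50.0
```

```bash
python3 -c "
from h import *
row([.5931,.02,.1275],60)"
```

```text
t 31.4 at [0.5956 0.0202 0.1351] [ 1.798e+02 -1.000e-01  5.980e+01] F [ 2.4 -0.4 -2.5] Tz [ 0.04 -0.74 -0.07] w 0.0269 | row [-0.007 -0.011  0.038] [ 0.003 -0.001 -0.002]
```

Call:
{"fn": "apply_moves", "kwargs": {
  "moves": [
    [0.002,0.003,0.01,0,0,0,0.1],
    [0.002,0.003,0.02,0,0,0,0.1],
    [0.002,0.003,0.03,0,0,0,0.1],
    [0.002,0.003,0.04,0,0,0,0.1],
    [0.002,0.003,0.05,0,0,0,0.1],
    [0.002,0.003,0.05,0,0,0,0.1]
  ]
}}

```text
time_s: 31.95
tool_pos: [0.5934, 0.0205, 0.1272]
tool_rot: [-179.9, 0.1, 59.8]
force: [-10.8, -1.3, 24.5]
grip_width: 0.0268
grasp_force: 50.1
```

```bash
python3 -c "
from h import *
row([.5931,.02,.1275],60)"
```

```text
t 31.9 at [0.5934 0.0205 0.1272] [-1.799e+02  1.000e-01  5.980e+01] F [-10.8  -1.3  24.5] Tz [-0.06  2.78  0.03] w 0.0268 | row [-0.003 -0.    -0.001] [-0.001  0.001 -0.002]
```

Call:
{"fn": "apply_moves", "kwargs": {
  "moves": [
    [-0.001,-0.001,-0.01,0,0,0,0.1],
    [-0.002,-0.002,-0.02,0,0,0,0.1],
    [-0.002,-0.002,-0.03,0,0,0,0.1],
    [-0.002,-0.002,-0.04,0,0,0,0.1],
    [-0.002,-0.002,-0.05,0,0,0,0.1],
    [-0.002,-0.002,-0.06,0,0,0,0.1],
    [-0.002,-0.002,-0.065,0,0,0,0.1],
    [-0.002,-0.002,-0.07,0,0,0,0.1],
    [-0.002,-0.002,-0.075,0,0,0,0.1],
    [-0.002,-0.002,-0.08,0,0,0,0.1],
    [-0.002,-0.002,-0.085,0,0,0,0.1],
    [-0.002,-0.002,-0.09,0,0,0,0.1],
    [-0.002,-0.002,-0.095,0,0,0,0.1],
    [-0.002,-0.002,-0.1,0,0,0,0.1],
    [-0.002,-0.002,-0.1,0,0,0,0.1],
    [-0.002,-0.002,-0.1,0,0,0,0.1]
  ]
}}

```text
time_s: 33.55
tool_pos: [0.5934, 0.02, 0.1431]
tool_rot: [-179.9, 0.0, 59.8]
force: [-0.2, -1.8, -17.5]
grip_width: 0.0273
grasp_force: 49.8
```

```bash
python3 -c "
from h import *
row([.5931,.02,.1445],60)"
```

```text
t 33.5 at [0.5934 0.02   0.1431] [-179.9    0.    59.8] F [ -0.2  -1.8 -17.5] Tz [-0.06 -0.    0.04] w 0.0273 | row [-0.001 -0.001 -0.007] [-0.001  0.001 -0.002]
```

Call:
{"fn": "apply_moves", "kwargs": {
  "moves": [
    [0,0,-0.004,0,0,0,0.1],
    [0,0,-0.004,0,0,0,0.1],
    [0,0,-0.004,0,0,0,0.1],
    [0,0,-0.004,0,0,0,0.1],
    [0,0,-0.004,0,0,0,0.1],
    [0,0,-0.004,0,0,0,0.1],
    [0,0,-0.004,0,0,0,0.1],
    [0,0,-0.004,0,0,0,0.1],
    [0,0,-0.004,0,0,0,0.1],
    [0,0,-0.004,0,0,0,0.1],
    [0,0,0.01,0,0,0,0.1],
    [0,0,0.02,0,0,0,0.1],
    [0,0,0.03,0,0,0,0.1],
    [0,0,0.04,0,0,0,0.1],
    [0,0,0.05,0,0,0,0.1],
    [0,0,0.06,0,0,0,0.1],
    [0,0,0.07,0,0,0,0.1],
    [0,0,0.08,0,0,0,0.1],
    [0,0,0.085,0,0,0,0.1],
    [0,0,0.085,0,0,0,0.1]
  ]
}}

```text
time_s: 35.55
tool_pos: [0.5959, 0.0205, 0.1311]
tool_rot: [179.7, -0.1, 59.8]
force: [-9.1, -0.3, 8.4]
grip_width: 0.0272
grasp_force: 50.0
```

```bash
python3 -c "
from h import *
row([.5931,.02,.1275],60)"
```

```text
t 35.5 at [0.5959 0.0205 0.1311] [ 1.797e+02 -1.000e-01  5.980e+01] F [-9.1 -0.3  8.4] Tz [-0.04  2.27 -0.05] w 0.0272 | row [-0.009 -0.011  0.018] [ 0.003 -0.001 -0.002]
```

Call:
{"fn": "apply_moves", "kwargs": {
  "moves": [
    [0,0,0,0,0,0,0.1],
    [0,0,0,0,0,0,0.1],
    [0,0,0,0,0,0,0.1]
  ]
}}

```text
time_s: 35.85
tool_pos: [0.5959, 0.0205, 0.1311]
tool_rot: [179.7, -0.1, 59.8]
force: [-9.1, 0.5, 8.7]
grip_width: 0.027
grasp_force: 50.0
```

```bash
python3 -c "
from h import *
row([.5931,.02,.1275],60)"
```

```text
t 35.9 at [0.5959 0.0205 0.1311] [ 1.797e+02 -1.000e-01  5.980e+01] F [-9.1  0.5  8.7] Tz [-0.08  2.31 -0.02] w 0.027 | row [-0.009 -0.011  0.018] [ 0.003 -0.001 -0.002]
```

Call:
{"fn": "apply_moves", "kwargs": {
  "moves": [
    [-0.003,-0.004,-0.005,0,0,0,0.1],
    [-0.006,-0.008,-0.005,0,0,0,0.1],
    [-0.009,-0.011,0,0,0,0,0.1],
    [-0.009,-0.011,0,0,0,0,0.1]
  ]
}}

```text
time_s: 36.25
tool_pos: [0.5931, 0.0195, 0.1276]
tool_rot: [179.8, -0.1, 59.8]
force: [-0.0, 0.6, -1.6]
grip_width: 0.0269
grasp_force: 49.9
```

```bash
python3 -c "
from h import *
row([.5931,.02,.1275],60)"
```

```text
t 36.2 at [0.5931 0.0195 0.1276] [ 1.798e+02 -1.000e-01  5.980e+01] F [-0.   0.6 -1.6] Tz [-0.05 -0.17  0.  ] w 0.0269 | row [ 0.002 -0.001  0.001] [ 0.003 -0.002 -0.002]
```

Call:
{"fn": "apply_moves", "kwargs": {
  "moves": [
    [0,0,0,0,0,0,0.4],
    [0,0,0,0,0,0,0.7],
    [0,0,0,0,0,0,1],
    [0,0,0,0,0,0,1],
    [0,0,0,0,0,0,1],
    [0,0,-0.1,0,0,0,1],
    [0,0,-0.25,0,0,0,1],
    [0,0,-0.4,0,0,0,1],
    [0,0,-0.4,0,0,0,1]
  ]
}}

```text
time_s: 37.15
tool_pos: [0.5939, 0.0201, 0.2114]
tool_rot: [179.6, -0.2, 59.8]
force: [0.6, -0.1, -0.4]
grip_width: 0.0853
grasp_force: 0.0
```

Run:
```python
from h import *
row([.442,-.1155,.162],60)
C=cam('top'); t=viewer.read_camera('top')
hsv=cv2.cvtColor(t,cv2.COLOR_RGB2HSV)
m=((hsv[...,1]<80)&(hsv[...,2]>105)).astype(np.uint8); m[:209]=0;m[255:]=0;m[:,:270]=0;m[:,:270]=0;m[:,345:]=0
n,l,st,ce=cv2.connectedComponentsWithStats(m)
print([(st[i].tolist(),ce[i].round(1)) for i in range(1,n) if st[i][4]>30])
print([(round(b['conf'],2),np.round(b['location'])) for b in boxes_of('top','wheel_broad')][:4])
```

```text
t 37.1 at [0.5939 0.0201 0.2114] [179.6  -0.2  59.8] F [ 0.6 -0.1 -0.4] Tz [-0.03 -0.14  0.03] w 0.0853 | row [-0.969 -0.317  0.241] [ 0.005 -0.003 -0.002]
[([290, 216, 29, 30, 680], array([304. , 230.2]))]
[(0.92, array([350., 260.])), (0.6, array([302., 228.])), (0.6, array([366., 224.]))]
```

Call:
{"fn": "apply_moves", "kwargs": {
  "moves": [
    [-0.1,-0.03,0,0,0,0,1],
    [-0.3,-0.1,0,0,0,0,1],
    [-0.5,-0.17,0,0,0,0,1],
    [-0.7,-0.23,0,0,0,0,1],
    [-0.87,-0.29,0.1,0,0,0,1],
    [-0.965,-0.317,0.2,0,0,0,1],
    [-0.965,-0.317,0.24,0,0,0,1],
    [-0.965,-0.317,0.24,0,0,0,1],
    [-0.965,-0.317,0.24,0,0,0,1]
  ]
}}

```text
time_s: 38.15
tool_pos: [0.4401, -0.1143, 0.1586]
tool_rot: [-180.0, -0.0, 59.9]
force: [0.7, 0.5, 0.2]
grip_width: 0.0871
grasp_force: 0.0
```

Run:
```python
from h import *
row([.442,-.1155,.0755],60); C=cam('wrist')
w=viewer.read_camera('wrist').copy()
q=proj('wrist',[[.442,-.1155,.112]],C)[0].astype(int);print(q)
cv2.circle(w,tuple(int(v) for v in q),2,(255,0,255),-1); save(w,'wb.png',1)
```

```text
t 38.1 at [ 0.4401 -0.1143  0.1586] [-180.    -0.    59.9] F [0.7 0.5 0.2] Tz [-0.02 -0.05 -0.03] w 0.0871 | row [-0.001  0.011  0.416] [-0.    -0.    -0.001]
[262 213]
```

View pics/wb.png

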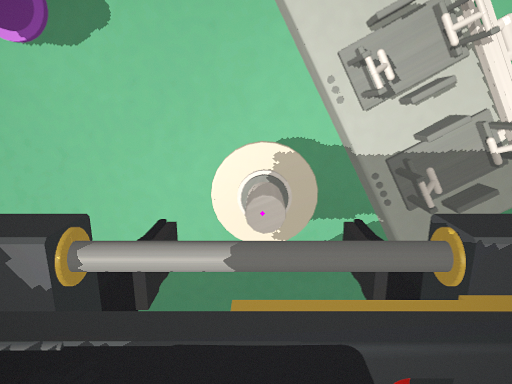

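The grey broad wheel's stub is at (265,213) and the mark at (262,213), so the aim is within 2 mm.

Call:
{"fn": "apply_moves", "kwargs": {
  "moves": [
    [0,0.011,0.2,0,0,0,1],
    [0,0.014,0.35,0,0,0,1],
    [0,0.014,0.41,0,0,0,0.5],
    [0,0.014,0.416,0,0,0,0.2],
    [0,0.014,0.416,0,0,0,0.2],
    [0,0.014,0.416,0,0,0,0.2],
    [0,0.014,0.416,0,0,0,0.2],
    [0,0.014,0.416,0,0,0,0.2],
    [0,0.014,0.416,0,0,0,0.2],
    [0,0.014,0.416,0,0,0,0.2],
    [0,0.014,0.416,0,0,0,0.2],
    [0,0.014,0.416,0,0,0,0.2],
    [0,0.014,0.416,0,0,0,0.2],
    [0,0.014,0.416,0,0,0,0.2]
  ],
  "grip_force": 5
}}

```text
time_s: 39.6
tool_pos: [0.442, -0.117, 0.0755]
tool_rot: [180.0, -0.0, 59.8]
force: [1.2, -0.6, 0.4]
grip_width: 0.0276
grasp_force: 5.0
```

Call:
{"fn": "apply_moves", "kwargs": {
  "moves": [
    [0,0,0,0,0,0,0.6],
    [0,0,0,0,0,0,0.6],
    [0,0,0,0,0,0,0.6],
    [0,0,0,0,0,0,0.6],
    [0,0,0,0,0,-0.1,0.6],
    [0,0,0,0,0,-0.2,0.6],
    [0,0,0,0,0,-0.3,0.6],
    [0,0,0,0,0,-0.4,0.6],
    [0,0,0,0,0,-0.5,0.6],
    [0,0,0,0,0,-0.6,0.6],
    [0,0,0,0,0,-0.7,0.6],
    [0,0,0,0,0,-0.8,0.6],
    [0,0,0,0,0,-0.9,0.6],
    [0,0,0,0,0,-1,0.6],
    [0,0,0,0,0,-1,0.6],
    [0,0,0,0,0,-1,0.6]
  ]
}}

```text
time_s: 41.2
tool_pos: [0.4416, -0.1168, 0.0753]
tool_rot: [-180.0, -0.0, 145.5]
force: [-1.0, -0.3, 0.3]
grip_width: 0.0523
grasp_force: 0.0
```

Call:
{"fn": "apply_moves", "kwargs": {
  "moves": [
    [0,0,0,0,0,0,0.1],
    [0,0,0,0,0,0,0.1],
    [0,0,0,0,0,0,0.1],
    [0,0,0,0,0,0,0.1],
    [0,0,0,0,0,0,0.1],
    [0,0,0,0,0,0,0.1],
    [0,0,0,0,0,0,0.1]
  ],
  "grip_force": 50
}}

```text
time_s: 41.9
tool_pos: [0.4416, -0.1168, 0.0753]
tool_rot: [-180.0, 0.0, 145.7]
force: [-0.3, 0.8, 0.9]
grip_width: 0.0271
grasp_force: 49.9
```

```bash
python3 -c "
from h import *
row([.5873,-.1698,.19],145.5);print(env.get_obs()['qpos'].round(0))"
```

```text
t 41.9 at [ 0.4416 -0.1168  0.0753] [-180.     0.   145.7] F [-0.3  0.8  0.9] Tz [ 0.05 -0.15 -0.1 ] w 0.0271 | row [-0.751  0.191 -0.573] [-0.     0.     0.003]
[ 38.   4. -27. 119.   2.  58.  66.]
```

Call:
{"fn": "apply_moves", "kwargs": {
  "moves": [
    [0,0,-0.1,0,0,0,0.1],
    [0,0,-0.25,0,0,0,0.1],
    [0,0,-0.4,0,0,0,0.1],
    [0,0,-0.55,0,0,0,0.1],
    [-0.1,0.03,-0.58,0,0,0,0.1],
    [-0.28,0.07,-0.58,0,0,0,0.1],
    [-0.45,0.115,-0.58,0,0,0,0.1],
    [-0.62,0.16,-0.58,0,0,0,0.1],
    [-0.75,0.19,-0.58,0,0,0,0.1],
    [-0.75,0.19,-0.58,0,0,0,0.1],
    [-0.75,0.19,-0.5,0,0,0,0.1],
    [-0.75,0.19,-0.45,0,0,0,0.1],
    [-0.75,0.19,-0.4,0,0,0,0.1],
    [-0.75,0.19,-0.39,0,0,0,0.1],
    [-0.75,0.19,-0.39,0,0,0,0.1]
  ]
}}

```text
time_s: 43.4
tool_pos: [0.5863, -0.1696, 0.1528]
tool_rot: [-180.0, -0.1, 145.8]
force: [0.0, -0.7, -4.3]
grip_width: 0.0269
grasp_force: 50.0
```

```bash
python3 -c "
from h import *
row([.5873,-.1698,.1415],145.5)"
```

```text
t 43.4 at [ 0.5863 -0.1696  0.1528] [-1.800e+02 -1.000e-01  1.458e+02] F [ 0.  -0.7 -4.3] Tz [ 0.07 -0.16  0.03] w 0.0269 | row [-0.005  0.002  0.057] [-0.    -0.001  0.003]
```

Call:
{"fn": "apply_moves", "kwargs": {
  "moves": [
    [-0.005,0.002,0.015,0,0,0,0.1],
    [-0.005,0.002,0.03,0,0,0,0.1],
    [-0.005,0.002,0.04,0,0,0,0.1],
    [-0.005,0.002,0.05,0,0,0,0.1],
    [-0.005,0.002,0.06,0,0,0,0.1],
    [-0.005,0.002,0.07,0,0,0,0.1],
    [-0.005,0.002,0.08,0,0,0,0.1],
    [-0.005,0.002,0.09,0,0,0,0.1],
    [-0.005,0.002,0.09,0,0,0,0.1]
  ]
}}

```text
time_s: 44.3
tool_pos: [0.5937, -0.1696, 0.1435]
tool_rot: [179.7, 0.7, 145.8]
force: [-2.1, 2.8, 24.8]
grip_width: 0.0272
grasp_force: 50.1
```

```bash
python3 -c "
from h import *
row([.5873,-.1698,.1275],145.5)"
```

```text
t 44.3 at [ 0.5937 -0.1696  0.1435] [179.7   0.7 145.8] F [-2.1  2.8 24.8] Tz [ 0.81 -0.37  0.02] w 0.0272 | row [ 0.027 -0.019  0.079] [0.004 0.009 0.003]
```

Call:
{"fn": "apply_moves", "kwargs": {
  "moves": [
    [0,0,-0.02,0,0,0,0.1],
    [0,0,-0.05,0,0,0,0.1],
    [0,0,-0.08,0,0,0,0.1],
    [0,0,-0.1,0,0,0,0.1],
    [0,0,-0.1,0,0,0,0.1]
  ]
}}

```text
time_s: 44.8
tool_pos: [0.5872, -0.1702, 0.1545]
tool_rot: [-179.9, -0.1, 145.7]
force: [-0.7, 0.6, -3.6]
grip_width: 0.027
grasp_force: 50.0
```

Run:
```python
from h import *
row([.5873,-.1698,.145],145.5)
s=viewer.read_camera('side').copy()
p=env.get_obs()['tool_pos']
y=np.array([.0309,.9995,0]); x=np.array([.9995,-.0309,0]); S=np.array([.5873,-.1698,0])
def dots(P,c):
    for q in proj('side',P): cv2.circle(s,tuple(int(round(v)) for v in q),0,c,-1)
th=np.linspace(0,6.28,50)
dots([p+[.028*np.cos(a),.028*np.sin(a),-.0755+.008] for a in th],(255,0,255))
dots([p+[.014*np.cos(a),.014*np.sin(a),-.0755+.112] for a in th],(255,0,255))
dots([p+[.044*np.cos(a),.044*np.sin(a),-.0755+.061] for a in th],(0,255,0))
save(s[125:215,245:345],'s4.png',6)
```

```text
t 44.8 at [ 0.5872 -0.1702  0.1545] [-1.799e+02 -1.000e-01  1.457e+02] F [-0.7  0.6 -3.6] Tz [ 0.09 -0.13  0.03] w 0.027 | row [0.001 0.002 0.047] [-0.001 -0.001  0.003]
```

View pics/s4.png

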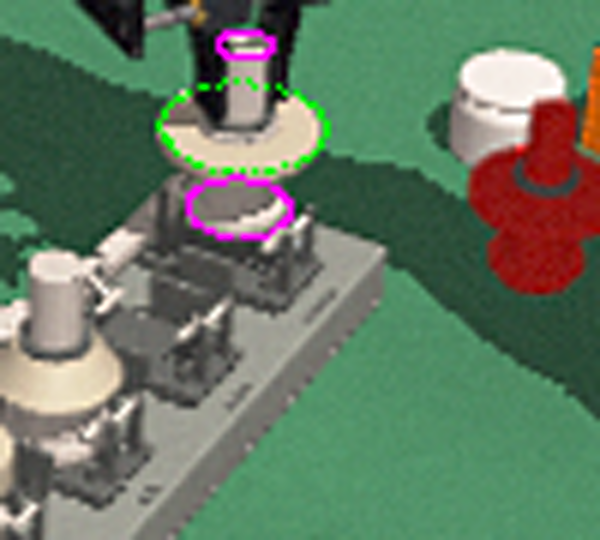

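Call:
{"fn": "apply_moves", "kwargs": {
  "moves": [
    [0,0,0.01,0,0,0,0.1],
    [0,0,0.02,0,0,0,0.1],
    [0,0,0.03,0,0,0,0.1],
    [0,0,0.04,0,0,0,0.1],
    [0,0,0.045,0,0,0,0.1],
    [0,0,0.045,0,0,0,0.1]
  ]
}}

```text
time_s: 45.45
tool_pos: [0.5894, -0.1699, 0.1475]
tool_rot: [179.9, 0.2, 145.8]
force: [2.2, 0.5, 3.2]
grip_width: 0.0268
grasp_force: 50.0
```

```bash
python3 -c "
from h import *
row([.5873,-.1698,.1415],145.5)"
```

```text
t 45.5 at [ 0.5894 -0.1699  0.1475] [179.9   0.2 145.8] F [2.2 0.5 3.2] Tz [ 0.25 -0.74 -0.01] w 0.0268 | row [ 0.009 -0.006  0.03 ] [0.001 0.002 0.003]
```

Call:
{"fn": "apply_moves", "kwargs": {
  "moves": [
    [0.005,-0.004,0,0,0,0,0.1],
    [0.01,-0.007,0,0,0,0,0.1],
    [0.01,-0.007,0.005,0,0,0,0.1],
    [0.01,-0.007,0.01,0,0,0,0.1],
    [0.012,-0.008,0.015,0,0,0,0.1],
    [0.012,-0.008,0.015,0,0,0,0.1]
  ]
}}

```text
time_s: 46.05
tool_pos: [0.5841, -0.1699, 0.1423]
tool_rot: [-179.9, -0.1, 145.7]
force: [1.0, 0.6, -0.4]
grip_width: 0.0269
grasp_force: 50.0
```

```bash
python3 -c "
from h import *
row([.5873,-.1698,.1415],145.5)"
```

```text
t 46.0 at [ 0.5841 -0.1699  0.1423] [-1.799e+02 -1.000e-01  1.457e+02] F [ 1.   0.6 -0.4] Tz [ 0.32 -0.72  0.04] w 0.0269 | row [-0.013  0.01   0.004] [-0.001 -0.002  0.003]
```

Call:
{"fn": "apply_moves", "kwargs": {
  "moves": [
    [0,0,0.01,0,0,0,0.1],
    [-0.002,0.001,0.02,0,0,0,0.1],
    [-0.004,0.003,0.03,0,0,0,0.1],
    [-0.004,0.003,0.03,0,0,0,0.1]
  ]
}}

```text
time_s: 46.45
tool_pos: [0.5853, -0.1702, 0.1359]
tool_rot: [-179.9, -0.1, 145.7]
force: [1.4, 0.1, -3.3]
grip_width: 0.0271
grasp_force: 50.0
```

```bash
python3 -c "
from h import *
row([.5873,-.1698,.1275],145.5)"
```

```text
t 46.5 at [ 0.5853 -0.1702  0.1359] [-1.799e+02 -1.000e-01  1.457e+02] F [ 1.4  0.1 -3.3] Tz [-0.05 -0.51 -0.03] w 0.0271 | row [-0.007  0.007  0.042] [-0.001 -0.001  0.003]
```

Almost free of load. Now press to the floor.

Call:
{"fn": "apply_moves", "kwargs": {
  "moves": [
    [-0.003,0.003,0.01,0,0,0,0.1],
    [-0.004,0.004,0.02,0,0,0,0.1],
    [-0.004,0.004,0.03,0,0,0,0.1],
    [-0.004,0.004,0.04,0,0,0,0.1],
    [-0.004,0.004,0.045,0,0,0,0.1],
    [-0.004,0.004,0.05,0,0,0,0.1],
    [-0.004,0.004,0.053,0,0,0,0.1]
  ]
}}

```text
time_s: 47.15
tool_pos: [0.587, -0.1697, 0.1274]
tool_rot: [-180.0, -0.0, 145.7]
force: [-4.3, 0.2, 5.4]
grip_width: 0.0268
grasp_force: 50.0
```

```bash
python3 -c "
from h import *
row([.5873,-.1698,.1275],145.5)"
```

```text
t 47.1 at [ 0.587  -0.1697  0.1274] [-180.    -0.   145.7] F [-4.3  0.2  5.4] Tz [0.15 0.99 0.01] w 0.0268 | row [-0.002  0.    -0.001] [-0.    -0.     0.003]
```

Call:
{"fn": "apply_moves", "kwargs": {
  "moves": [
    [0,0,0.005,0,0,0,0.1],
    [0,0,0.01,0,0,0,0.1],
    [0,0,0.01,0,0,0,0.1],
    [0,0,0,0,0,0,0.1],
    [0,0,-0.01,0,0,0,0.1],
    [0,0,-0.02,0,0,0,0.1],
    [0,0,-0.03,0,0,0,0.1],
    [0,0,-0.035,0,0,0,0.1],
    [0,0,-0.04,0,0,0,0.1],
    [0,0,-0.045,0,0,0,0.1],
    [0,0,-0.05,0,0,0,0.1],
    [0,0,-0.055,0,0,0,0.1],
    [0,0,-0.06,0,0,0,0.1],
    [0,0,-0.065,0,0,0,0.1],
    [0,0,-0.07,0,0,0,0.1],
    [0,0,-0.075,0,0,0,0.1],
    [0,0,-0.075,0,0,0,0.1]
  ]
}}

```text
time_s: 48.85
tool_pos: [0.587, -0.1695, 0.1414]
tool_rot: [-180.0, -0.1, 145.8]
force: [1.5, 1.8, -16.3]
grip_width: 0.027
grasp_force: 49.9
```

```bash
python3 -c "
from h import *
row([.5873,-.1698,.1443],145.5)"
```

```text
t 48.9 at [ 0.587  -0.1695  0.1414] [-1.800e+02 -1.000e-01  1.458e+02] F [  1.5   1.8 -16.3] Tz [ 0.29 -0.56 -0.03] w 0.027 | row [-0.002 -0.    -0.014] [-0.    -0.001  0.003]
```

Call:
{"fn": "apply_moves", "kwargs": {
  "moves": [
    [0,0,-0.004,0,0,0,0.1],
    [0,0,-0.008,0,0,0,0.1],
    [0,0,-0.012,0,0,0,0.1],
    [0,0,-0.016,0,0,0,0.1],
    [0,0,-0.017,0,0,0,0.1],
    [0,0,-0.017,0,0,0,0.1],
    [0,0,-0.017,0,0,0,0.1],
    [0,0,-0.017,0,0,0,0.1],
    [0,0,-0.017,0,0,0,0.1],
    [0,0,-0.017,0,0,0,0.1],
    [0,0,-0.017,0,0,0,0.1],
    [0,0,-0.017,0,0,0,0.1],
    [0,0,-0.017,0,0,0,0.1]
  ]
}}

```text
time_s: 50.15
tool_pos: [0.5872, -0.1697, 0.1451]
tool_rot: [-180.0, -0.0, 145.8]
force: [-0.2, 1.6, -17.7]
grip_width: 0.0267
grasp_force: 49.9
```

Call:
{"fn": "apply_moves", "kwargs": {
  "moves": [
    [0,0,0.01,0,0,0,0.1],
    [0,0,0.02,0,0,0,0.1],
    [0,0,0.03,0,0,0,0.1],
    [0,0,0.04,0,0,0,0.1],
    [0,0,0.05,0,0,0,0.1],
    [0,0,0.06,0,0,0,0.1],
    [0.003,-0.002,0.07,0,0,0,0.1],
    [0.003,-0.002,0.08,0,0,0,0.1],
    [0.003,-0.002,0.085,0,0,0,0.1],
    [0.003,-0.002,0.085,0,0,0,0.1]
  ]
}}

```text
time_s: 51.15
tool_pos: [0.5877, -0.1707, 0.1299]
tool_rot: [-180.0, 0.2, 145.7]
force: [-2.4, 0.3, 0.1]
grip_width: 0.027
grasp_force: 50.0
```

```bash
python3 -c "
from h import *
row([.5873,-.1698,.1275],145.5)"
```

```text
t 51.1 at [ 0.5877 -0.1707  0.1299] [-180.     0.2  145.7] F [-2.4  0.3  0.1] Tz [0.01 0.35 0.02] w 0.027 | row [0.004 0.003 0.012] [-0.     0.002  0.003]
```

Call:
{"fn": "apply_moves", "kwargs": {
  "moves": [
    [0.004,0.001,0.006,0,0,0,0.1],
    [0.004,0.001,0.012,0,0,0,0.1],
    [0.004,0.001,0.012,0,0,0,0.1],
    [0.004,0.001,0.012,0,0,0,0.4],
    [0.004,0.001,0.012,0,0,0,0.7],
    [0.004,0.001,0.012,0,0,0,1],
    [0.004,0.001,0.012,0,0,0,1],
    [0.004,0.001,0.012,0,0,0,1],
    [0.004,0.001,-0.1,0,0,0,1],
    [0.004,0.001,-0.25,0,0,0,1],
    [0.004,0.001,-0.5,0,0,0,1],
    [0.004,0.001,-0.55,0,0,0,1],
    [0.004,0.001,-0.55,0,0,0,1]
  ]
}}

```text
time_s: 52.45
tool_pos: [0.5876, -0.1693, 0.2408]
tool_rot: [179.9, 0.3, 145.8]
force: [0.4, 0.4, -0.8]
grip_width: 0.0864
grasp_force: 0.0
```

```bash
python3 -c "
from h import *
row([.57,.03,.24],100);print(env.get_obs()['qpos'].round(0))
viewer.read_camera('top')
for n in ['wheel_twin','wheel_plain','wheel_cone','wheel_broad']: print(n,[(round(b['conf'],2),np.round(b['location'])) for b in boxes_of('top',n)][:4])"
```

```text
t 52.5 at [ 0.5876 -0.1693  0.2408] [179.9   0.3 145.8] F [ 0.4  0.4 -0.8] Tz [ 0.12 -0.16 -0.  ] w 0.0864 | row [0.633 0.774 0.002] [0.002 0.003 0.532]
[ 35.  15. -26.  87.   7.  79.  64.]
wheel_twin []
wheel_plain [(0.84, array([225., 182.])), (0.74, array([228., 267.]))]
wheel_cone [(0.88, array([257., 181.]))]
wheel_broad [(0.71, array([316., 186.])), (0.51, array([379., 223.]))]
```

Call:
{"fn": "apply_moves", "kwargs": {
  "moves": [
    [0.1,0.12,0,0,0,0.1,1],
    [0.25,0.3,0,0,0,0.2,1],
    [0.4,0.48,0,0,0,0.3,1],
    [0.55,0.67,0,0,0,0.4,1],
    [0.63,0.77,0,0,0,0.5,1],
    [0.63,0.77,0,0,0,0.53,1],
    [0.63,0.77,0,0,0,0.53,1]
  ]
}}

```text
time_s: 53.4
tool_pos: [0.5678, 0.0303, 0.2369]
tool_rot: [-179.9, -0.0, 100.3]
force: [-0.8, -0.7, -0.3]
grip_width: 0.0873
grasp_force: 0.0
```

```bash
python3 -c "
from h import *
row([.5998,.2302,.24],58.2)"
```

```text
t 53.4 at [0.5678 0.0303 0.2369] [-179.9   -0.   100.3] F [-0.8 -0.7 -0.3] Tz [-0.07 -0.14 -0.04] w 0.0873 | row [ 0.955  0.337 -0.016] [-0.001  0.     0.49 ]
```

Call:
{"fn": "apply_moves", "kwargs": {
  "moves": [
    [0.15,0.05,0,0,0,0.1,1],
    [0.35,0.12,0,0,0,0.2,1],
    [0.55,0.19,0,0,0,0.3,1],
    [0.75,0.26,0,0,0,0.4,1],
    [0.9,0.32,0,0,0,0.49,1],
    [0.955,0.337,0,0,0,0.49,1],
    [0.955,0.337,0,0,0,0.49,1],
    [0.955,0.337,0,0,0,0.49,1]
  ]
}}

```text
time_s: 54.2
tool_pos: [0.6015, 0.2265, 0.2374]
tool_rot: [180.0, 0.1, 58.1]
force: [-0.3, 0.6, -0.9]
grip_width: 0.0872
grasp_force: 0.0
```

```bash
python3 -c "
from h import *
row([.5998,.2302,.102],58.2)"
```

```text
t 54.2 at [0.6015 0.2265 0.2374] [1.80e+02 1.00e-01 5.81e+01] F [-0.3  0.6 -0.9] Tz [-0.04 -0.07  0.01] w 0.0872 | row [ 0.013 -0.017  0.677] [ 0.     0.002 -0.001]
```

Call:
{"fn": "apply_moves", "kwargs": {
  "moves": [
    [0.013,-0.017,0.2,0,0,0,1],
    [0.013,-0.017,0.4,0,0,0,1],
    [0.013,-0.017,0.55,0,0,0,1],
    [0.013,-0.017,0.65,0,0,0,1],
    [0.013,-0.017,0.677,0,0,0,1],
    [0.013,-0.017,0.677,0,0,0,0],
    [0.013,-0.017,0.677,0,0,0,0],
    [0.013,-0.017,0.677,0,0,0,0],
    [0.013,-0.017,0.677,0,0,0,0],
    [0.013,-0.017,0.677,0,0,0,0],
    [0.013,-0.017,0.677,0,0,0,0],
    [0.013,-0.017,0.677,0,0,0,0],
    [0.013,-0.017,0.677,0,0,0,0],
    [0.013,-0.017,0.677,0,0,0,0],
    [0.013,-0.017,0.677,0,0,0,0],
    [0.013,-0.017,0.677,0,0,0,0],
    [0.013,-0.017,0.677,0,0,0,0],
    [0.013,-0.017,0.677,0,0,0,0]
  ]
}}

```text
time_s: 56.0
tool_pos: [0.6013, 0.2319, 0.1026]
tool_rot: [179.9, -0.1, 58.0]
force: [5.1, -1.2, -3.1]
grip_width: 0.0134
grasp_force: 50.0
```

```bash
python3 -c "
from h import *
row([.5998,.2302,.102],178.2);print(env.get_obs()['grasp_force'])"
```

```text
t 56.0 at [0.6013 0.2319 0.1026] [ 1.799e+02 -1.000e-01  5.800e+01] F [ 5.1 -1.2 -3.1] Tz [-0.3 -1.2  0. ] w 0.0134 | row [-0.011 -0.002  0.003] [ 2.000e-03  1.000e-03 -1.398e+00]
50.003045070916414
```

Call:
{"fn": "apply_moves", "kwargs": {
  "moves": [
    [-0.006,-0.002,0,0,0,0,0],
    [-0.011,-0.002,0,0,0,-0.07,0],
    [-0.011,-0.002,0,0,0,-0.14,0],
    [-0.011,-0.002,0,0,0,-0.21,0],
    [-0.011,-0.002,0,0,0,-0.28,0],
    [-0.011,-0.002,0,0,0,-0.35,0],
    [-0.011,-0.002,0,0,0,-0.42,0],
    [-0.011,-0.002,0,0,0,-0.49,0],
    [-0.011,-0.002,0,0,0,-0.56,0],
    [-0.011,-0.002,0,0,0,-0.63,0],
    [-0.011,-0.002,0,0,0,-0.7,0],
    [-0.011,-0.002,0,0,0,-0.77,0],
    [-0.011,-0.002,0,0,0,-0.84,0],
    [-0.011,-0.002,0,0,0,-0.84,0]
  ]
}}

```text
time_s: 57.4
tool_pos: [0.5985, 0.231, 0.1026]
tool_rot: [180.0, -0.0, 130.2]
force: [2.8, 0.1, -1.4]
grip_width: 0.0138
grasp_force: 48.6
```

```bash
python3 -c "
from h import *
row([.5998,.2302,.102],178.2);print(env.get_obs()['grasp_force'],env.get_obs()['qpos'].round(0))"
```

```text
t 57.4 at [0.5985 0.231  0.1026] [180.   -0.  130.2] F [ 2.8  0.1 -1.4] Tz [-0.03 -0.75 -0.24] w 0.0138 | row [-0.007  0.002  0.003] [ 0.     0.    -0.558]
48.62553003447829 [  9.  28. -42.  91.  20.  68.   3.]
```

Call:
{"fn": "apply_moves", "kwargs": {
  "moves": [
    [0,0,0,0,0,-0.07,0],
    [0,0,0,0,0,-0.14,0],
    [0,0,0,0,0,-0.21,0],
    [0,0,0,0,0,-0.28,0],
    [0,0,0,0,0,-0.35,0],
    [0,0,0,0,0,-0.42,0],
    [0,0,0,0,0,-0.48,0],
    [0,0,0,0,0,-0.53,0],
    [0,0,0,0,0,-0.555,0],
    [0,0,0,0,0,-0.555,0]
  ]
}}

```text
time_s: 58.4
tool_pos: [0.598, 0.2297, 0.1026]
tool_rot: [-179.8, -0.0, 177.8]
force: [0.8, -3.8, 1.4]
grip_width: 0.0138
grasp_force: 49.3
```

```bash
python3 -c "
from h import *
row([.5998,.2302,.102],178.2);print(env.get_obs()['grasp_force'],env.get_obs()['qpos'].round(0))"
```

```text
t 58.4 at [0.598  0.2297 0.1026] [-179.8   -0.   177.8] F [ 0.8 -3.8  1.4] Tz [-0.69 -0.16 -0.06] w 0.0138 | row [-0.009  0.003  0.003] [-0.002 -0.001 -0.004]
49.34613008983433 [ 15.  31. -51.  91.  25.  70.  47.]
```

Call:
{"fn": "apply_moves", "kwargs": {
  "moves": [
    [0,0,0,0,0,0,1],
    [0,0,0,0,0,0,1],
    [0,0,0,0,0,0,1],
    [0,0,0,0,0,0,1],
    [0,0,0,0,0,0,1],
    [0,0,-0.1,0,0,0,1],
    [0,0,-0.25,0,0,0,1],
    [0,0,-0.5,0,0,0,1],
    [0,0,-0.75,0,0,0,1],
    [0,0,-0.8,0,0,0,1],
    [0,0,-0.8,0,0,0,1]
  ]
}}

```text
time_s: 59.5
tool_pos: [0.5989, 0.2325, 0.2652]
tool_rot: [179.9, 0.2, 178.0]
force: [-0.6, -0.0, -0.7]
grip_width: 0.0855
grasp_force: 0.0
```

Run:
```python
from h import *
C=cam('wrist'); w=viewer.read_camera('wrist').copy()
D=np.array([.5995,.2305,0])
for k in range(-30,75,15):
    a=np.radians(178.2-k); q=proj('wrist',[D+[.05*np.cos(a),.05*np.sin(a),.127]],C)[0]
    cv2.circle(w,tuple(int(round(v)) for v in q),2,(255,0,255) if k==0 else (255,255,0),-1)
s=viewer.read_camera('side')
a=cv2.resize(w[60:300,120:400],None,fx=1.4,fy=1.4); b=cv2.resize(s[110:290,170:400],None,fx=1.7,fy=1.7)
o=np.zeros((max(a.shape[0],b.shape[0]),a.shape[1]+b.shape[1],3),np.uint8); o[:a.shape[0],:a.shape[1]]=a; o[:b.shape[0],a.shape[1]:]=b
save(o,'end.png'); print(o.shape)
```

```text
(336, 783, 3)
```

View pics/end.png

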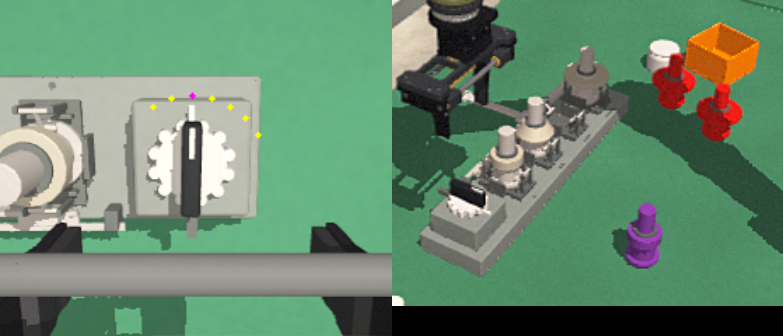

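The dial line at (191,145) lines up with the end-stop mark. All three wheels are upright in seats 1, 2 and 4, and everything else is where it was. The gripper touches nothing, so I'm handing in.

```bash
python3 -c "
from cell import env
print(env.sign_off())"
```

```text
the job is handed in; nothing more can be done
None
```

Job handed in: I set the dial to click 4, seated and pull-proved the plain, cone and broad wheels in seats 1, 2 and 4 (each lifted about 12 mm at 17–18 N; no twin wheel was there), then turned the dial back to its end stop; no verdict was returned.

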